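# Turn over a panel print in the draining tray with a turner

## Robot

A 6-joint arm with a two-finger parallel gripper is mounted at the origin on the work surface. World frame = base frame: x ahead of the robot, y to its left, z up, the work surface at z = 0. Lengths are in m, angles in rad, forces in N, time in s.
With the tool pointing down it reaches from about 0.35 to 0.775 m from the base axis. Payload 7.3 kg.
Tool frame: the origin (TCP) lies at the very end of the fingers, on their centre line; the grasp point (between the pads) lies 19 mm behind it (pinch_z is the distance from the TCP to the grasp point, in m); z points along the fingers, y is the line along which they close (so a half turn about z gives the same grasp; the last joint's range is limited). The gripper opens to 92 mm and grips with 3 to 60 N. Pads are 19 mm wide; open, the fingers measure 130 mm over their backs; the gripper's body (75 mm by 190 mm) begins 47 mm behind the grasp point.
Start: joints at [-1.481, 0.342, 1.524, -0, 1.275, -0.146], TCP at [0.123, -0.51, 0.227] pointing down, gripper open.
Joint ranges: [-2.53, 2.53], [-0.77, 2.02], [0.04, 2.7], [-1, 4.14], [0.28, 2.66], [-3.11, 3.11]. Speed limits (rad/s): [2.57, 2.57, 3.14, 3.14, 3.14, 3.14].

## Interface

Orientations are given as [roll, pitch, yaw] about the fixed x, y, z axes, in that order (R = Rz(yaw) Ry(pitch) Rx(roll)).
In Python, from cell import * gives the robot as it stands.
- The arm moves only by the tool arm_command, never from a script. Its arguments are lists of equal length, an entry for each row: "fingers": the gripper command: -1 is fully open, 1 is shut, values between are in proportion; "travel": the shift along the tool's x, y, z in m, a list of three; "dr": the turn, a rotation vector about the tool's x, y, z in degrees, a list of three. In form: {"fingers": [fingers, ...], "travel": [[x, y, z], ...], "dr": [[wx, wy, wz], ...]}. A call has 1 to 8 rows; each row is the pose to reach, as a shift and turn from the pose commanded when the call began, along the tool's axes at that moment; what a row does not reach only later rows make up. A row lasts 1/12 s, in which the tool goes at most 41.7 mm and 7.16 degrees, less where a joint would pass 70% of its speed; a pose out of reach is approached as far as the arm can. A call with a gripper value outside its range is refused whole. The fingers move at their own pace and stop on an object; "squeeze" is the grip in N (left out, the last holds). Time passes only in rows, so rows that repeat a pose let the fingers close. It gives the time, the measured TCP pose, the force, the opening and the grip force at its end, in the units of the state.
- observe(): the state, without advancing time (a new reading comes with each control period).
- read_camera(name): name is "scene" or "top" or "wrist"; returns a dict with "color" (420x560x3 uint8, blue, green, red), "z_map" (420x560 float32, m along the optical axis (not along the pixel's ray), 0 where there is no reading), "fx", "fy", "cx", "cy" (pixels), "k1" (the pictures are not rectified: a ray, as slopes to the right and down, at radius r is drawn at 1 + k1 r^2 times it, then the intrinsics apply), "R" (3x3) and "t" (3): a world point X has camera coordinates R X + t. Camera axes: x right, y down, z forward; pixel columns grow to the right and rows downward; lengths in m; the calibration is good to about 2 mm. A picture is of the moment at which its call begins.
- hand_in(): hands the job in; it is judged then, once.
The state is a dict: "time": time; "qpos": joint angles; "qvel": joint speeds; "joint_efforts": joint torques, N m; "tool_pos": TCP position; "tool_rot": TCP orientation; "contact_force": force on the tool from outside, world axes, zero at the start; "torque": the same for the moment, N m; "opening": finger opening in m; "grip_force": force on a finger pad.
Only numpy, scipy, OpenCV 4.12 (cv2) and the standard library are available. Lean on these libraries where they do the work, as an engineer would, in place of code of your own. Each camera call takes 0.05 s, during which the arm holds its last target. There are 200 camera calls.

## Task

Of the two small wooden panel prints draining in the green tray, one still lies picture down, showing its bare plywood back. Take the steel turner out of the white tray, slide its blade under that panel between the ribs and flip the panel over with a brisk turn of the wrist, so that it lies flat in the green tray picture up; then stand the turner back on its blade in the white tray. The prints are wet with chemicals, so the gripper must not touch them, and the finished print, the jug, the beaker and the bottle are to be left where they are.

Things in the scene. Friction and masses are not known exactly. Their poses are not given: they have to be found in the camera images.
- green_tray: Green plastic draining tray, fixed. Origin: centre of its underside; y along its length, z up. Outside 300 (x) by 400 (y) by 45 mm high, walls and floor 5 mm thick, rim flange 10 mm outwards. Four ribs run along y at x = -117, -39, +39, +117 mm: 8 mm wide, 12 high (tops 17 mm above the origin), 370 long. Each panel lies across two ribs, over the bay at x = -78 or +78
- panel: The panel to turn: birch plywood, 120 (x) by 100 (y) by 8 mm, 65 g, sepia print with cream border on its -z face. Origin at its centre; z up (bare back up) at the start, down when turned. It lies 20 to 50 mm off the tray's middle in y, with room to turn over lengthways past the middle, and within 5 mm of its bay's middle. As one edge is lifted the other may slide some way along the ribs
- done_panel: The finished panel, the same size, with its print on its +z face, up: leave it alone. Origin at its centre, z up
- white_tray: White plastic tray, fixed, 190 (x) by 240 (y) by 40 mm high, walls and flat floor 5 mm thick, rim flange standing 10 mm outwards. Origin: centre of its underside, z up
- turner: Steel turner, loose, 170 g, standing stably on its blade in the white tray. Origin: centre of the blade's underside, z up. Blade 90 mm long (x -45 to +45, free edge at +x), 54 wide (y), 2.5 thick. From the rear edge (x -45, z 2) the handle rises at 45 degrees to -x and +z: 40 mm of flat steel neck 14 wide, 4 thick, then a straight black grip 112 long, 20 wide (y), 22 thick. Centre of mass near x = -30
- turner_grip (a point): Point on the axis of the turner's handle at which to grip it, 112 mm along from the blade's rear edge, 40 mm short of the handle's end (at x -124.2, z 81.2 mm from the turner's origin). Its axes are the turner's, so the handle points up along (-1, 0, 1)
- jug: Closed white plastic chemical jug, loose, heavy, 90 (x) by 130 (y) by 240 mm high. Origin: centre of its underside
- beaker: Clear plastic beaker, loose, 70 mm in diameter, 110 high. Origin: centre of its underside
- bottle: Brown glass bottle, loose, 72 mm in diameter, 190 high. Origin: centre of its underside
Not all that is in view belongs to the job. What is meant by the turner is not yellow, and is the larger of those in its own colour.

How it is judged:
On the way, in this order (a step that is already met when the one before it is completed fails the run):
1. the turner has been lifted clear of the white tray (z of turner in the frame of white_tray above 0.05 m and contact force between the fingers and turner above 0.5 N), for 0.1 s.
2. the panel is swung up past 30 degrees by the turner's blade, itself turned up more than 30 degrees, in a brisk turn (over 0.5 rad/s) (angle between panel's own z axis and vertical between 0.52 and 2.4 rad and angle between turner's own z axis and vertical above 0.52 rad and angular speed of turner above 0.5 rad/s and contact force between turner and panel above 0.02 N).
3. the panel lies flat on the ribs of the green tray, picture up (angle between panel's own z axis and vertical above 3.04 rad and z of panel in the frame of green_tray below 0.026 m and linear speed of panel below 0.02 m/s), for 0.2 s.
At the end, for the whole second after the job is handed in: The panel lies flat (within 6 degrees) on the ribs inside the green tray with its picture up, at rest; the turner stands at rest flat on its blade (within 6 degrees) on the floor of the white tray; the finished panel, jug, beaker and bottle are within 20 mm of where they were (all of step 3 and z of panel in the frame of green_tray above 0.016 m and x of panel in the frame of green_tray between -0.15 and 0.15 m and y of panel in the frame of green_tray between -0.2 and 0.2 m and x of turner in the frame of white_tray between -0.08 and 0.08 m and y of turner in the frame of white_tray between -0.105 and 0.105 m and z of turner in the frame of white_tray below 0.012 m and angle between each of turner, done_panel's own z axis and vertical below 0.1 rad and linear speed of turner below 0.02 m/s and distance of each of done_panel, jug, beaker, bottle from where it was at the start of the episode below 0.02 m); the robot touches nothing.
It fails at once if the gripper or arm touches the panel to be turned (contact force between any of the fingers, the arm and panel above 0.5 N).
It fails at once if the gripper or arm touches the finished panel (contact force between any of the fingers, the arm and done_panel above 0.5 N).
It fails at once if the finished panel, jug, beaker or bottle is pushed more than 20 mm or tipped (distance of any of done_panel, jug, beaker, bottle from where it was at the start of the episode above 0.02 m or angle between any of jug, beaker, bottle's own z axis and vertical above 0.3 rad).
It also fails if it takes over 67 s, if anything falls off the work surface, if the arm or the gripper's body presses on something with over 40 N, if the wrist force passes 120 N, or if a joint passes its speed limit or range.

## Working session

There is one attempt and no reset: what is moved stays moved. The work goes in short steps, Python scripts to look and compute and a tool call to move; the robot and the scene stay as the last step left them, time stands still between calls to the robot, and variables do not carry over. Pictures are saved under pics/ and viewed, at most 10 in all, crops included, and the job is handed in when it is done.

Besides the shell and the picture viewer there is one more tool, called after ">>>" as a command line: name --argument value ..., lists and objects as JSON in quotes. arm_command: Moves the arm, as the interface text tells. Its arguments: {"type":"object","properties":{"fingers":{"type":"array","items":{"type":"number"}},"travel":{"type":"array","items":{"type":"array","items":{"type":"number"}}},"dr":{"type":"array","items":{"type":"array","items":{"type":"number"}}},"squeeze":{"type":"number"}},"required":["fingers","travel","dr"]}

```bash
mkdir -p pics; ls
python3 - <<'E'
from cell import *
import cv2,numpy as np
s=observe();print({k:np.round(v,3).tolist() for k,v in s.items()})
for n in("top","scene"):
    c=read_camera(n);cv2.imwrite(f"pics/{n}0.png",c["color"]);np.savez(f"{n}0.npz",**c)
    print(n,c["fx"],c["fy"],c["cx"],c["cy"],c["k1"],np.round(c["R"],3).tolist(),np.round(c["t"],3))
E
```

```text
pics
{'time': 0.0, 'qpos': [-1.481, 0.343, 1.525, -0.0, 1.275, -0.146], 'qvel': [0.001, -0.0, 0.0, 0.002, -0.001, 0.002], 'joint_efforts': [0.002, -43.124, -24.422, 0.072, 0.056, -0.0], 'tool_pos': [0.123, -0.51, 0.226], 'tool_rot': [-3.14, -0.0, 0.236], 'contact_force': [0.576, 0.451, -0.313], 'torque': [0.018, 0.013, 0.014], 'grip_force': 0.0, 'opening': 0.092}
top 455.55486275553505 455.55486275553505 269.9471459522807 210.38942485171435 -0.15587488111658934 [[-0.019, -1.0, 0.005], [-0.994, 0.019, -0.106], [0.106, -0.007, -0.994]] [0.195 0.508 1.319]
scene 433.0526176831349 433.0526176831349 273.95437229388074 206.60717083791056 0.0014525834804433673 [[0.547, 0.837, 0.014], [0.656, -0.418, -0.628], [-0.52, 0.353, -0.778]] [-0.429 -0.204  1.722]
```

View pics/top0.png

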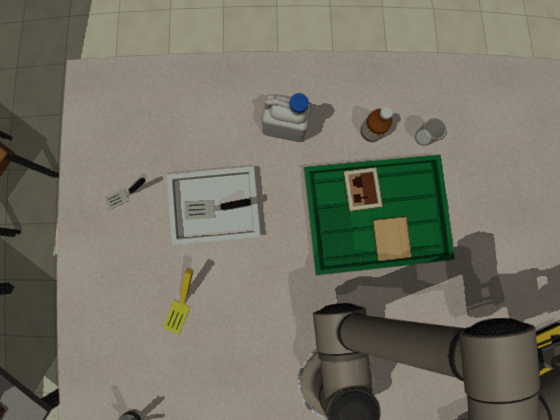

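View pics/scene0.png

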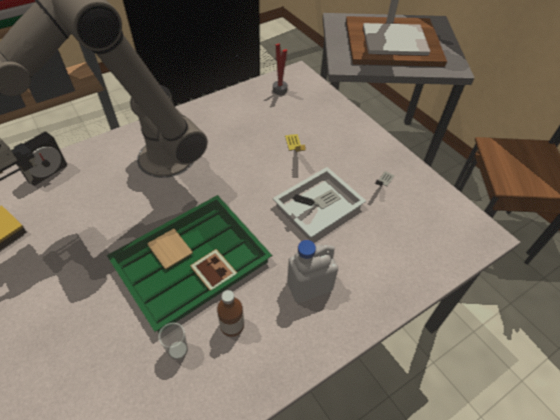

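The top view shows the bare panel at about (392,239), left of the -y end of the green tray, and the finished print at (363,189). The turner is in the white tray with its blade at (199,209) and its black grip at (237,203). The jug is at (287,118), the bottle at (377,124) and the beaker at (430,131). The yellow turner (180,310) and the small one (120,197) are decoys.

```bash
cat > h.py <<'E'
import cv2,numpy as np
def rays(c,uv):
    uv=np.asarray(uv,float).reshape(-1,1,2)
    K=np.array([[c["fx"],0,c["cx"]],[0,c["fy"],c["cy"]],[0,0,1]],float)
    n=cv2.undistortPointsIter(uv,K,np.array([float(c["k1"]),0,0,0]),None,None,(3,50,1e-10)).reshape(-1,2)
    return np.c_[n,np.ones(len(n))]
def onplane(c,uv,z):
    d=rays(c,uv)@c["R"]; o=-c["R"].T@c["t"]
    return o+d*((z-o[2])/d[:,2])[:,None]
def depthpts(c,uv):
    uv=np.asarray(uv,int); z=c["z_map"][uv[:,1],uv[:,0]]; ok=z>0
    return (rays(c,uv[ok])*z[ok,None]-c["t"])@c["R"]
def big(mask,n=1):
    cs,_=cv2.findContours(mask.astype(np.uint8),cv2.RETR_EXTERNAL,cv2.CHAIN_APPROX_NONE)
    return sorted(cs,key=cv2.contourArea)[::-1][:n]
def rect(c,cnt,z):
    p=onplane(c,cnt.reshape(-1,2),z)[:,:2]
    (x,y),(w,h),a=cv2.minAreaRect((p*1000).astype(np.float32)); return np.round([x,y,w,h,a],1)
def win(m,x0,y0,x1,y1):
    o=np.zeros_like(m); o[y0:y1,x0:x1]=m[y0:y1,x0:x1]; return o
E
python3 - <<'E'
from h import *
c=dict(np.load("top0.npz")); hsv=cv2.cvtColor(c["color"],cv2.COLOR_BGR2HSV); H,S,V=[hsv[...,i].astype(int) for i in range(3)]
g=(H>60)&(H<90)&(S>100)
g=cv2.morphologyEx(g.astype(np.uint8),cv2.MORPH_CLOSE,np.ones((5,5)))
print("green rim",rect(c,big(g)[0],.045))
tan=win((H>8)&(H<28)&(S>50)&(V>100),340,150,450,270)
for k in big(tan,3): print("tan",cv2.boundingRect(k),rect(c,k,.025))
print(hsv[239,392],hsv[175,355],hsv[205,180],hsv[209,199],hsv[203,240],hsv[170,200],hsv[203,257])
w=win((S<40)&(V>125),160,160,265,250)
k=big(w)[0];print("white",cv2.boundingRect(k),rect(c,k,.040))
b=win(V<45,170,170,262,240)
k=big(b)[0];print("grip",cv2.boundingRect(k))
m=np.zeros_like(b,np.uint8);cv2.drawContours(m,[k],-1,1,-1)
p=depthpts(c,np.argwhere(cv2.erode(m,np.ones((3,3))))[:,::-1]);q,v=p.mean(0),np.linalg.svd(p-p.mean(0))[2][0]
print("grip mean",q,"dir",v,len(p)); 
t=(p-q)@v; print("ends",t.min(),t.max())
im=cv2.resize(c["color"][150:280,160:460],None,fx=2.65,fy=2.65,interpolation=cv2.INTER_CUBIC);cv2.imwrite("pics/crop1.png",im)
E
```

```text
green rim [ 495.4 -138.   318.2  418.1    4.6]
tan (374, 217, 37, 43) [ 421.9 -175.9  118.   100.9    4.5]
tan (348, 173, 17, 34) [570.3 -72.8  99.6  36.5   6.4]
tan (344, 171, 38, 40) [572.2 -92.6 119.2  98.3   6.5]
[ 20 110 149] [ 15 137 127] [ 19  26 108] [30 20 63] [ 0  0 15] [ 15  36 128] [19 29 96]
white (160, 160, 105, 90) [532.5 357.9 310.9 264.9  89. ]
grip (221, 199, 29, 11)
grip mean [0.52474006 0.28278562 0.09287075] dir [-0.03137674  0.71928576 -0.6940054 ] 109
ends -0.043395621703774416 0.06071906279413271
```

View pics/crop1.png

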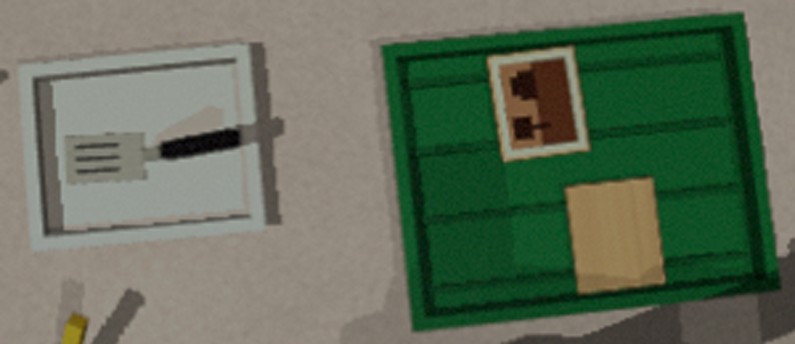

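Run:
```python
from h import *
c=dict(np.load("top0.npz")); lab=cv2.cvtColor(c["color"],cv2.COLOR_BGR2LAB).astype(int); L=lab[...,0]
print(L[196:222:2,178:222:3]); print(lab[196:222:3,178:222:4,2])
# white tray rim corners from crop px; plane z=.04
px=np.array([(20,64),(247,43),(265,230),(34,250)])/2.65+[160,150]
P=onplane(c,px,.04)[:,:2]*1000;print("white rim",P.round(1).tolist(),P.mean(0))
px=np.array([(65,138),(143,131),(146,178),(68,185)])/2.65+[160,150]
P=onplane(c,px,.0075)[:,:2]*1000;print("blade",P.round(1).tolist(),P.mean(0))
for z,p in((.012,(160,153)),(.0955,(240,135))): pass
b=(cv2.cvtColor(c["color"],cv2.COLOR_BGR2HSV)[...,2]<45);b=win(b,170,170,262,240);k=big(b)[0]
print("grip pixels rect",cv2.minAreaRect(k))
s=dict(np.load("scene0.npz"));v=cv2.cvtColor(s["color"],cv2.COLOR_BGR2HSV)[...,2];b=win(v<45,270,170,340,230)
k=big(b)[0];m=np.zeros_like(v);cv2.drawContours(m,[k],-1,1,-1);print(cv2.boundingRect(k))
p=depthpts(s,np.argwhere(m)[:,::-1]);q=p.mean(0);d=np.linalg.svd(p-q)[2][0];t=(p-q)@d;print("scene grip",q,d,t.min(),t.max(),len(p))
```

```text
[[105 163 163 161 163 163 163 164 163 161 163 162 162 162 163]
 [106 162 163 164 161 163 163 164 165 162 163 165 163 163 164]
 [106 165 162 161 159 160 159 138 121 143 128 139 140 161 151]
 [106 162 144 133 136 138 136 138 137 136 134 136 142 163 150]
 [107 162 149 136 108 104  87  71  69 123 135 136 142 157  98]
 [105 163 149 132 114 133 136 134 134 137 136 135 107 120  58]
 [105 157 150 134 131 131 132 132 111 132 139 138 122 120  75]
 [107 115 155 134  77  82  95 115 123 137 137 139 124 123 141]
 [106 112 156 136 139 140 137 131 129 133 135 137 150 164 164]
 [106 113 158 133  67  66  63  69  82 127 138 138 127 164 163]
 [104 115 162 136 135 138 138 137 139 137 137 136 118 163 163]
 [106 108 162 134 139 140 132 144 152 145 144 161 161 164 162]
 [108 103 164 161 164 163 164 164 164 162 163 164 162 163 164]]
[[134 132 131 130 132 130 132 132 131 131 131]
 [132 131 131 132 131 131 131 131 132 131 131]
 [133 131 135 134 135 134 134 135 135 132 133]
 [133 131 134 131 133 134 133 135 135 134 134]
 [133 131 135 134 135 135 132 134 135 135 134]
 [133 131 135 136 135 134 135 134 134 132 131]
 [133 130 135 130 132 132 133 135 134 134 131]
 [133 131 134 135 135 135 134 134 134 132 130]
 [133 132 131 131 130 130 131 130 130 131 131]]
white rim [[624.1, 487.6], [642.4, 232.4], [433.5, 215.8], [415.8, 470.9]] [528.95436539 351.68365877]
blade [[543.6, 442.2], [549.9, 352.9], [496.3, 349.8], [489.9, 438.7]] [519.90748598 395.91360378]
grip pixels rect ((235.08489990234375, 203.95281982421875), (6.450098991394043, 29.179018020629883), 79.3803482055664)
(295, 196, 18, 9)
scene grip [0.5373579  0.28323428 0.08279628] [ 0.01594657 -0.70873043  0.70529914] -0.055058552476644824 0.04870374787502741 52
```

```bash
cat > go.py <<'E'
from cell import *
import numpy as np
from scipy.spatial.transform import Rotation as Ro
def Rtool(psi,yaw):  # psi: tool z below horizontal, heading along yaw (deg)
    p,a=np.radians([psi,yaw]); u=np.array([np.cos(a),np.sin(a),0]); z=np.cos(p)*u-np.sin(p)*np.array([0,0,1])
    y=np.array([np.sin(a),-np.cos(a),0]); return np.c_[np.cross(y,z),y,z]
def plan(pos,R,base=None):
    s=observe(); p0,R0=(np.array(s["tool_pos"]),Ro.from_euler("xyz",s["tool_rot"]).as_matrix()) if base is None else base
    t=R0.T@(np.array(pos)-p0); w=np.degrees(Ro.from_matrix(R0.T@R).as_rotvec())
    print("t=%.2f"%s["time"],"pos",np.round(p0,4),"q",np.round(s["qpos"],2),"travel",np.round(t,4).tolist(),"dr",np.round(w,1).tolist(),"rows %.1f %.1f"%(np.linalg.norm(t)/.0417,np.linalg.norm(w)/7.16))
    return np.array(pos),R
def grasp(g,psi,yaw,back=0): # TCP pose with the grasp point at g, backed off along z
    R=Rtool(psi,yaw); return np.array(g)+R[:,2]*(.019-back),R
E
python3 - <<'E'
from go import *
plan([.45,-.1,.33],Rtool(90,94))
E
```

```text
t=0.10 pos [ 0.1226 -0.5101  0.2261] q [-1.48  0.34  1.52  0.    1.28 -0.15] travel [0.4141, -0.3224, -0.1034] dr [-0.1, -0.1, -80.5] rows 12.8 11.2
```

>>> arm_command --fingers '[-1,-1,-1,-1,-1,-1,-1,-1]' --travel '[[0.414,-0.322,-0.103],[0.414,-0.322,-0.103],[0.414,-0.322,-0.103],[0.414,-0.322,-0.103],[0.414,-0.322,-0.103],[0.414,-0.322,-0.103],[0.414,-0.322,-0.103],[0.414,-0.322,-0.103]]' --dr '[[0,0,-80.5],[0,0,-80.5],[0,0,-80.5],[0,0,-80.5],[0,0,-80.5],[0,0,-80.5],[0,0,-80.5],[0,0,-80.5]]'

```text
time: 0.77
tool_pos: [0.3274, -0.253, 0.2912]
tool_rot: [-3.141, -0.0, 1.242]
contact_force: [0.1, -0.0, 0.5]
opening: 0.0915
grip_force: 0.0
```

Run:
```python
from go import *
plan([.45,-.1,.33],Rtool(90,94))
plan(*grasp([.529,.2693,.089],30,94,.10))
plan([.50,.10,.28],Rtool(60,94))
```

```text
t=0.77 pos [ 0.3274 -0.253   0.2912] q [-0.84  0.08  1.68 -0.    1.38 -0.51] travel [0.1844, 0.0665, -0.0388] dr [-0.0, -0.0, -22.9] rows 4.8 3.2
t=0.77 pos [ 0.3274 -0.253   0.2912] q [-0.84  0.08  1.68 -0.    1.38 -0.51] travel [0.4948, 0.0492, 0.1617] dr [12.0, 59.2, -20.7] rows 12.5 8.9
t=0.77 pos [ 0.3274 -0.253   0.2912] q [-0.84  0.08  1.68 -0.    1.38 -0.51] travel [0.3898, 0.0492, 0.0112] dr [6.0, 29.6, -22.3] rows 9.4 5.2
```

>>> arm_command --fingers '[-1,-1,-1,-1,-1,-1,-1,-1]' --travel '[[0.39,0.05,0.011],[0.39,0.05,0.011],[0.39,0.05,0.011],[0.39,0.05,0.011],[0.39,0.05,0.011],[0.39,0.05,0.011],[0.39,0.05,0.011],[0.39,0.05,0.011]]' --dr '[[6,29.6,-22.3],[6,29.6,-22.3],[6,29.6,-22.3],[6,29.6,-22.3],[6,29.6,-22.3],[6,29.6,-22.3],[6,29.6,-22.3],[6,29.6,-22.3]]'

```text
time: 1.43
tool_pos: [0.4761, 0.0447, 0.2808]
tool_rot: [-3.139, -0.525, 1.632]
contact_force: [1.5, -0.9, -0.5]
opening: 0.0916
grip_force: 0.0
```

Run:
```python
from go import *
plan(*grasp([.529,.2693,.089],30,94,.10))
```

```text
t=1.43 pos [0.4761 0.0447 0.2808] q [-0.38  0.29  1.57  0.47  1.53 -0.52] travel [0.0548, 0.0677, 0.2063] dr [0.2, 29.9, -0.4] rows 5.4 4.2
```

>>> arm_command --fingers '[-1,-1,-1,-1,-1,-1,-1,-1]' --travel '[[0.055,0.068,0.206],[0.055,0.068,0.206],[0.055,0.068,0.206],[0.055,0.068,0.206],[0.055,0.068,0.206],[0.055,0.068,0.206],[0.055,0.068,0.206],[0.055,0.068,0.206]]' --dr '[[0,30,0],[0,30,0],[0,30,0],[0,30,0],[0,30,0],[0,30,0],[0,30,0],[0,30,0]]'

```text
time: 2.1
tool_pos: [0.5335, 0.1981, 0.1311]
tool_rot: [-3.141, -1.047, 1.635]
contact_force: [0.6, 0.3, 1.5]
opening: 0.0918
grip_force: 0.0
```

Run:
```python
from go import *
import cv2
c=read_camera("wrist");cv2.imwrite("pics/w1.png",c["color"]);np.savez("w1.npz",**c)
plan(*grasp([.529,.2693,.089],30,94,.10))
plan(*grasp([.529,.2693,.089],30,94,0))
```

```text
t=2.15 pos [0.5341 0.1975 0.1321] q [-0.28  0.72  1.69  0.98  1.39 -0.88] travel [-0.0013, -0.0, 0.0029] dr [0.3, 0.1, -0.1] rows 0.1 0.0
t=2.15 pos [0.5341 0.1975 0.1321] q [-0.28  0.72  1.69  0.98  1.39 -0.88] travel [-0.0012, -0.0006, 0.1029] dr [0.3, 0.1, -0.1] rows 2.5 0.0
```

View pics/w1.png

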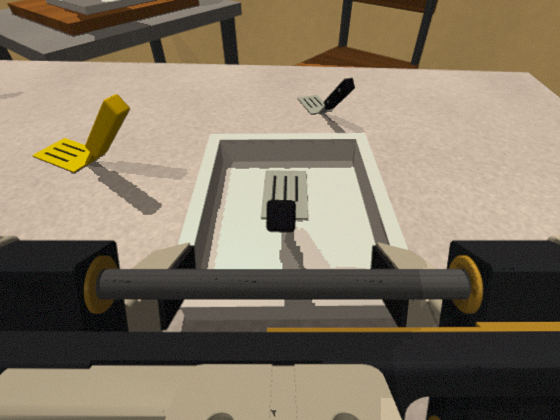

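The turner's handle end is at (281,216), nearly centred between the fingers, with the blade behind it at (285,193). I'll move in and close the fingers.

>>> arm_command --fingers '[-1,-1,-1,-1,-1]' --travel '[[-0.001,0,0.03],[-0.001,0,0.06],[-0.001,0,0.085],[-0.001,0,0.103],[-0.001,0,0.103]]' --dr '[[0,0,0],[0,0,0],[0,0,0],[0,0,0],[0,0,0]]'

```text
time: 2.57
tool_pos: [0.5274, 0.2878, 0.0794]
tool_rot: [3.139, -1.047, 1.639]
contact_force: [-1.2, -0.5, -0.5]
opening: 0.0918
grip_force: 0.0
```

>>> arm_command --fingers '[1,1,1,1,1,1,1,1]' --travel '[[0,0,0],[0,0,0],[0,0,0],[0,0,0],[0,0,0],[0,0,0],[0,0,0],[0,0,0]]' --dr '[[0,0,0],[0,0,0],[0,0,0],[0,0,0],[0,0,0],[0,0,0],[0,0,0],[0,0,0]]' --squeeze 50

```text
time: 3.23
tool_pos: [0.5281, 0.2863, 0.0783]
tool_rot: [-3.141, -1.047, 1.633]
contact_force: [-0.1, 0.5, 0.5]
opening: 0.043
grip_force: 0.0
```

Run:
```python
from go import *
plan(*grasp([.529,.2693,.089],30,94,0))
p=observe();print(p["opening"],p["grip_force"],np.round(p["contact_force"],1))
```

```text
t=3.23 pos [0.5281 0.2863 0.0783] q [-0.12  0.8   1.74  1.12  1.24 -0.94] travel [0.0007, -0.0003, -0.0011] dr [0.3, -0.0, -0.2] rows 0.0 0.1
0.04298065409071019 0.0 [-0.1  0.5  0.5]
```

>>> arm_command --fingers '[1,1,1,1,1,1,1,1]' --travel '[[0,0,0],[0,0,0],[0,0,0],[0,0,0],[0,0,0],[0,0,0],[0,0,0],[0,0,0]]' --dr '[[0,0,0],[0,0,0],[0,0,0],[0,0,0],[0,0,0],[0,0,0],[0,0,0],[0,0,0]]' --squeeze 50

```text
time: 3.9
tool_pos: [0.5281, 0.2865, 0.0783]
tool_rot: [-3.141, -1.047, 1.634]
contact_force: [0.7, -0.2, -1.5]
opening: 0.0198
grip_force: 49.9
```

Run:
```python
from go import *
import cv2
plan(*grasp([.529,.2693,.089],30,94,0))
p=observe();print(p["opening"],p["grip_force"],np.round(p["contact_force"],1))
c=read_camera("top");np.savez("top1.npz",**c)
```

```text
t=3.90 pos [0.5281 0.2865 0.0783] q [-0.12  0.8   1.74  1.12  1.24 -0.94] travel [0.0007, -0.0003, -0.0013] dr [0.3, 0.0, -0.2] rows 0.0 0.1
0.019846215777357096 49.865312576293945 [ 0.7 -0.2 -1.5]
```

```bash
cat >> go.py <<'E'
# turner grasped with tool at TG while turner at T0
def M(R,p): m=np.eye(4); m[:3,:3]=R; m[:3,3]=p; return m
Rz=lambda a:Ro.from_euler("z",a,degrees=True).as_matrix()
Ry=lambda a:Ro.from_euler("y",a,degrees=True).as_matrix()
T0=M(Rz(94),[.520,.396,.005]); TG=M(Ro.from_euler("xyz",[-3.141,-1.047,1.634]).as_matrix(),[.5281,.2865,.0783])
X=np.linalg.inv(T0)@TG
TR=M(Rz(4.6),[.4954,-.138,0])
def tool_of(T): m=T@X; return m[:3,3],m[:3,:3]
def tip_pose(y,z,phi,x=-.0775,off=.045): # blade underside tip (turner x=off) at tray x,y,z ; nose-down phi
    R=TR[:3,:3]@Rz(90)@Ry(phi); p=TR[:3,:3]@np.array([x,y,z])+TR[:3,3]
    return M(R,p-R@np.array([off,0,0]))
def now():
    s=observe(); T=M(Ro.from_euler("xyz",s["tool_rot"]).as_matrix(),s["tool_pos"])@np.linalg.inv(X)
    L=np.linalg.inv(TR)@T; tip=L@[.045,0,0,1]; print("tip in tray",np.round(tip[:3]*1000,1),"phi %.1f"%np.degrees(np.arctan2(-L[2,0],-L[2,2] if 0 else L[2,2])),"yaw %.1f"%np.degrees(np.arctan2(L[1,0],L[0,0])),"F",np.round(s["contact_force"],1),"grip",round(s["grip_force"],1))
E
python3 - <<'E'
from go import *
now()
b=plan(*tool_of(M(Rz(94),[.520,.396,.175])))
b=plan(*tool_of(tip_pose(-.05,.17,25)),b)
plan(*tool_of(tip_pose(-.092,.06,25)),b)
E
```

```text
tip in tray [ 67.9 575.3   5. ] phi -0.0 yaw 89.4 F [-0.1  1.1 -0.5] grip 49.9
t=3.95 pos [0.5281 0.2865 0.0783] q [-0.12  0.8   1.74  1.12  1.24 -0.94] travel [0.1473, -0.0001, -0.085] dr [0.0, -0.0, -0.0] rows 4.1 0.0
t=3.95 pos [0.5281 0.2865 0.2483] q [-0.12  0.8   1.74  1.12  1.24 -0.94] travel [-0.2448, -0.1341, -0.5308] dr [0.4, -25.0, -0.5] rows 14.4 3.5
t=3.95 pos [ 0.4314 -0.303   0.3019] q [-0.12  0.8   1.74  1.12  1.24 -0.94] travel [-0.0975, -0.0, 0.066] dr [0.0, 0.0, 0.0] rows 2.8 0.0
```

>>> arm_command --fingers '[1,1,1,1,1,1,1]' --travel '[[0.013,0,-0.008],[0.04,0,-0.023],[0.07,0,-0.04],[0.1,0,-0.058],[0.125,0,-0.072],[0.147,0,-0.085],[0.147,0,-0.085]]' --dr '[[0,0,0],[0,0,0],[0,0,0],[0,0,0],[0,0,0],[0,0,0],[0,0,0]]'

```text
time: 4.53
tool_pos: [0.5293, 0.2864, 0.2531]
tool_rot: [3.126, -1.047, 1.648]
contact_force: [1.1, -1.0, -1.6]
opening: 0.02
grip_force: 49.9
```

Run:
```python
from go import *
import cv2
now()
plan(*tool_of(tip_pose(-.05,.17,25)))
c=read_camera("scene");cv2.imwrite("pics/s2.png",cv2.resize(c["color"][80:300,180:440],None,fx=2.5,fy=2.5));np.savez("s2.npz",**c)
```

```text
tip in tray [ 69.6 575.1 179.8] phi 0.0 yaw 89.4 F [ 1.1 -1.  -1.6] grip 49.9
t=4.53 pos [0.5293 0.2864 0.2531] q [-0.12  0.52  1.64  1.04  1.42 -0.61] travel [-0.248, -0.1349, -0.5288] dr [0.7, -25.0, -0.2] rows 14.4 3.5
```

View pics/s2.png

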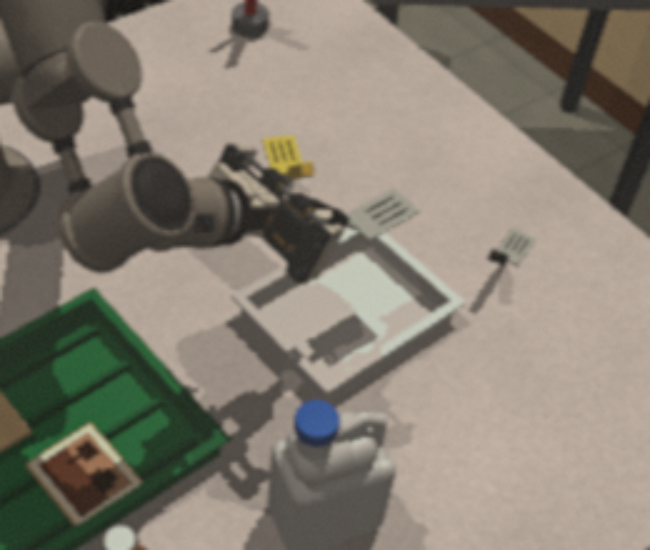

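The turner is lifted and held, with its blade at crop (383,215), clear of the white tray. I'll measure the blade's tilt in the grip and then transfer it.

Run:
```python
from h import *
c=dict(np.load("s2.npz"))
uv=np.array([(u,v) for u in range(315,352) for v in range(150,182)]);p=depthpts(c,uv)
p=p[(p[:,2]>.13)&(p[:,2]<.23)&(p[:,1]>.35)];print(len(p),p.min(0),p.max(0),p.mean(0))
A=np.c_[p[:,:2],np.ones(len(p))];k=np.linalg.lstsq(A,p[:,2],rcond=None)[0];print("slopes deg",np.degrees(np.arctan(k[:2])),"z at .52,.396",k@[.52,.396,1])
```

```text
319 [0.49599133 0.35054545 0.17483529] [0.55618234 0.44661886 0.18821124] [0.52552726 0.39785183 0.18103506]
slopes deg [ 0.13302588 -0.51948801] z at .52,.396 0.18103901659063368
```

>>> arm_command --fingers '[1,1,1,1,1,1,1,1]' --travel '[[-0.018,-0.01,-0.035],[-0.248,-0.135,-0.529],[-0.248,-0.135,-0.529],[-0.248,-0.135,-0.529],[-0.248,-0.135,-0.529],[-0.248,-0.135,-0.529],[-0.248,-0.135,-0.529],[-0.248,-0.135,-0.529]]' --dr '[[0,0,0],[0,-5,0],[0,-10,0],[0,-15,0],[0,-20,0],[0,-25,0],[0,-25,0],[0,-25,0]]'

```text
time: 5.25
tool_pos: [0.4725, -0.0412, 0.2747]
tool_rot: [-3.141, -0.611, 1.636]
contact_force: [1.6, 0.0, -2.9]
opening: 0.0203
grip_force: 49.9
```

Run:
```python
from go import *
now()
plan(*tool_of(tip_pose(-.092,.13,25)))
```

```text
tip in tray [-14.9 207.6 142.9] phi 25.0 yaw 89.6 F [ 1.6  0.  -2.9] grip 49.9
t=5.25 pos [ 0.4725 -0.0412  0.2747] q [-0.58  0.37  1.52  0.48  1.65 -0.7 ] travel [-0.2536, -0.0577, -0.1617] dr [0.1, 0.0, -0.5] rows 7.3 0.1
```

>>> arm_command --fingers '[1,1,1,1,1,1,1,1]' --travel '[[-0.254,-0.058,-0.162],[-0.254,-0.058,-0.162],[-0.254,-0.058,-0.162],[-0.254,-0.058,-0.162],[-0.254,-0.058,-0.162],[-0.254,-0.058,-0.162],[-0.254,-0.058,-0.162],[-0.254,-0.058,-0.162]]' --dr '[[0,0,-0.5],[0,0,-0.5],[0,0,-0.5],[0,0,-0.5],[0,0,-0.5],[0,0,-0.5],[0,0,-0.5],[0,0,-0.5]]'

```text
time: 5.92
tool_pos: [0.4329, -0.349, 0.2586]
tool_rot: [3.139, -0.613, 1.639]
contact_force: [-0.4, -0.7, -0.8]
opening: 0.0198
grip_force: 50.0
```

Run:
```python
from go import *
import cv2
now()
b=plan(*tool_of(tip_pose(-.094,.06,25)))
c=read_camera("top");cv2.imwrite("pics/t3.png",cv2.resize(c["color"][140:300,290:500],None,fx=3.5,fy=3.5,interpolation=cv2.INTER_CUBIC));np.savez("t3.npz",**c)
```

```text
tip in tray [-78.8 -95.8 127. ] phi 24.9 yaw 89.6 F [-0.4 -0.7 -0.8] grip 50.0
t=5.92 pos [ 0.4329 -0.349   0.2586] q [-0.98  0.68  1.02  0.32  1.96 -1.01] travel [-0.0367, 0.002, 0.0558] dr [0.2, -0.1, -0.4] rows 1.6 0.1
```

View pics/t3.png

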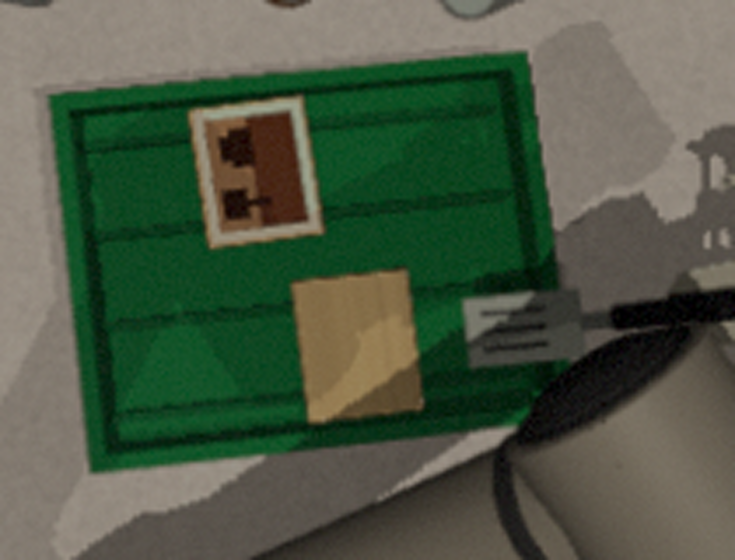

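Run:
```python
from h import *
from go import TR
c=dict(np.load("t3.npz"))
px=np.array([(464,297),(470,366)])/3.5+[290,140]-.36
P=onplane(c,px,.129); L=(np.linalg.inv(TR)@np.c_[P,[1,1]].T).T; print(L[:,:3]*1000, L[:,:3].mean(0)*1000)
hsv=cv2.cvtColor(c["color"],cv2.COLOR_BGR2HSV)
px=np.array([(294,283),(407,270),(422,408),(308,424)])/3.5+[290,140]-.36
P=onplane(c,px,.025); L=(np.linalg.inv(TR)@np.c_[P,[1]*4].T).T; print(L[:,:2]*1000, L[:,:2].mean(0)*1000)
# tray z: rib height check by depth
for q in ((350,300),(350,410),(250,300)):
    uv=np.array(q)/3.5+[290,140]; print(depthpts(c,[uv.astype(int)]))
```

```text
[[ -49.59071545  -93.69197808  129.        ]
 [-104.30309899  -91.53294408  129.        ]] [-76.94690722 -92.61246108 129.        ]
[[ -18.39652076   16.69483302]
 [ -17.26210532  -83.04759388]
 [-135.70531572  -81.34712878]
 [-138.37966981   18.89420827]] [-77.4359029  -32.20142035]
[[ 0.4609884  -0.17108155  0.02848247]]
[[ 0.36609273 -0.16743214  0.02737575]]
[[ 0.46437644 -0.08795468  0.00662839]]
```

```bash
sed -i 's/^T0=M(Rz(94),\[.520,.396,.005\])/T0=M(Rz(93.5),[.522,.398,.005])/' go.py
python3 - <<'E'
from go import *
now()
a=plan(*tool_of(tip_pose(-.094,.03,25)))
plan(*tool_of(tip_pose(-.094,.009,25)))
E
```

```text
tip in tray [-76.3 -94.7 125.8] phi 24.9 yaw 88.9 F [-2.  -0.9 -3.1] grip 50.0
t=5.97 pos [ 0.4328 -0.3496  0.2582] q [-0.99  0.68  1.02  0.32  1.96 -1.01] travel [-0.0542, 0.0009, 0.0787] dr [0.7, -0.1, -0.7] rows 2.3 0.1
t=5.97 pos [ 0.4328 -0.3496  0.2582] q [-0.99  0.68  1.02  0.32  1.96 -1.01] travel [-0.0663, 0.0009, 0.0959] dr [0.7, -0.1, -0.7] rows 2.8 0.1
```

>>> arm_command --fingers '[1,1,1,1,1,1,1]' --travel '[[-0.018,0,0.026],[-0.036,0.001,0.052],[-0.054,0.001,0.079],[-0.06,0.001,0.087],[-0.066,0.001,0.096],[-0.066,0.001,0.096],[-0.066,0.001,0.096]]' --dr '[[0.7,0,-0.7],[0.7,0,-0.7],[0.7,0,-0.7],[0.7,0,-0.7],[0.7,0,-0.7],[0.7,0,-0.7],[0.7,0,-0.7]]'

```text
time: 6.55
tool_pos: [0.4365, -0.3433, 0.1462]
tool_rot: [3.139, -0.611, 1.66]
contact_force: [0.5, -0.6, -1.3]
opening: 0.0197
grip_force: 50.0
```

Run:
```python
from go import *
now()
for d,z,f in((-6,8.5,22),(2,8.5,18),(10,8.5,13),(18,8.5,10),(26,8.5,7.5),(36,8.5,5),(46,8,3),(56,8,1.5)):
    plan(*tool_of(tip_pose(-.082+d/1000,z/1000,f)))
```

```text
tip in tray [-74.6 -88.9  13.6] phi 25.0 yaw 90.2 F [ 0.5 -0.6 -1.3] grip 50.0
t=6.55 pos [ 0.4365 -0.3433  0.1462] q [-0.97  0.77  1.17  0.29  1.74 -1.09] travel [-0.0111, -0.0031, 0.0057] dr [-0.0, 3.0, 0.4] rows 0.3 0.4
t=6.55 pos [ 0.4365 -0.3433  0.1462] q [-0.97  0.77  1.17  0.29  1.74 -1.09] travel [-0.0165, -0.0032, 0.0124] dr [-0.0, 7.0, 0.4] rows 0.5 1.0
t=6.55 pos [ 0.4365 -0.3433  0.1462] q [-0.97  0.77  1.17  0.29  1.74 -1.09] travel [-0.0245, -0.0032, 0.0207] dr [-0.1, 12.0, 0.3] rows 0.8 1.7
t=6.55 pos [ 0.4365 -0.3433  0.1462] q [-0.97  0.77  1.17  0.29  1.74 -1.09] travel [-0.0266, -0.0032, 0.0282] dr [-0.1, 15.0, 0.3] rows 0.9 2.1
t=6.55 pos [ 0.4365 -0.3433  0.1462] q [-0.97  0.77  1.17  0.29  1.74 -1.09] travel [-0.0271, -0.0032, 0.0355] dr [-0.1, 17.5, 0.3] rows 1.1 2.4
t=6.55 pos [ 0.4365 -0.3433  0.1462] q [-0.97  0.77  1.17  0.29  1.74 -1.09] travel [-0.0258, -0.0032, 0.0442] dr [-0.1, 20.0, 0.3] rows 1.2 2.8
t=6.55 pos [ 0.4365 -0.3433  0.1462] q [-0.97  0.77  1.17  0.29  1.74 -1.09] travel [-0.0233, -0.0031, 0.053] dr [-0.1, 22.0, 0.3] rows 1.4 3.1
t=6.55 pos [ 0.4365 -0.3433  0.1462] q [-0.97  0.77  1.17  0.29  1.74 -1.09] travel [-0.0191, -0.0031, 0.0609] dr [-0.1, 23.5, 0.3] rows 1.5 3.3
```

>>> arm_command --fingers '[1,1,1]' --travel '[[0,0,0],[0,0,0],[0,0,0]]' --dr '[[0,0,0],[0,0,0],[0,0,0]]'

```text
time: 6.8
tool_pos: [0.4366, -0.3436, 0.1468]
tool_rot: [3.138, -0.609, 1.661]
contact_force: [0.0, -0.0, -1.2]
opening: 0.0196
grip_force: 50.0
```

Run:
```python
from go import *
now()
for d,z,f in((-6,8.5,22),(2,8.5,18),(10,8.5,13),(18,8.5,10),(26,8.5,7.5),(36,8.5,5),(46,8,3),(56,8,1.5)):
    plan(*tool_of(tip_pose(-.082+d/1000,z/1000,f)))
```

```text
tip in tray [-74.4 -89.5  13.9] phi 25.1 yaw 90.2 F [ 0.  -0.  -1.2] grip 50.0
t=6.80 pos [ 0.4366 -0.3436  0.1468] q [-0.97  0.77  1.17  0.29  1.74 -1.09] travel [-0.0112, -0.0032, 0.0064] dr [0.0, 3.1, 0.4] rows 0.3 0.4
t=6.80 pos [ 0.4366 -0.3436  0.1468] q [-0.97  0.77  1.17  0.29  1.74 -1.09] travel [-0.0165, -0.0032, 0.0131] dr [-0.0, 7.1, 0.4] rows 0.5 1.0
t=6.80 pos [ 0.4366 -0.3436  0.1468] q [-0.97  0.77  1.17  0.29  1.74 -1.09] travel [-0.0245, -0.0032, 0.0214] dr [-0.0, 12.1, 0.4] rows 0.8 1.7
t=6.80 pos [ 0.4366 -0.3436  0.1468] q [-0.97  0.77  1.17  0.29  1.74 -1.09] travel [-0.0266, -0.0032, 0.0289] dr [-0.0, 15.1, 0.4] rows 0.9 2.1
t=6.80 pos [ 0.4366 -0.3436  0.1468] q [-0.97  0.77  1.17  0.29  1.74 -1.09] travel [-0.027, -0.0032, 0.0362] dr [-0.0, 17.6, 0.3] rows 1.1 2.5
t=6.80 pos [ 0.4366 -0.3436  0.1468] q [-0.97  0.77  1.17  0.29  1.74 -1.09] travel [-0.0257, -0.0032, 0.045] dr [-0.1, 20.1, 0.3] rows 1.2 2.8
t=6.80 pos [ 0.4366 -0.3436  0.1468] q [-0.97  0.77  1.17  0.29  1.74 -1.09] travel [-0.0232, -0.0032, 0.0537] dr [-0.1, 22.1, 0.3] rows 1.4 3.1
t=6.80 pos [ 0.4366 -0.3436  0.1468] q [-0.97  0.77  1.17  0.29  1.74 -1.09] travel [-0.019, -0.0031, 0.0616] dr [-0.1, 23.6, 0.3] rows 1.5 3.3
```

>>> arm_command --fingers '[1,1,1,1]' --travel '[[-0.006,-0.002,0.003],[-0.011,-0.003,0.006],[-0.011,-0.003,0.006],[-0.011,-0.003,0.006]]' --dr '[[0,1.5,0.2],[0,3,0.4],[0,3,0.4],[0,3,0.4]]'

```text
time: 7.13
tool_pos: [0.4333, -0.3494, 0.133]
tool_rot: [-3.137, -0.665, 1.649]
contact_force: [0.5, 0.6, -1.7]
opening: 0.0196
grip_force: 50.0
```

Run:
```python
from go import *
import cv2
from h import *
now()
for d,z,f in((2,8.5,18),(10,8.5,13),(18,8.5,10),(26,8.5,7.5),(36,8.5,5),(46,8,3),(56,8,1.5)):
    plan(*tool_of(tip_pose(-.082+d/1000,z/1000,f)))
c=read_camera("scene");np.savez("s4.npz",**c)
for y in (-.16,-.088):
  for x in(-.105,-.05): 
    X=c["R"]@(TR@[x,y,.02,1])[:3]+c["t"];print(X[:2]/X[2]*c["fx"]+[c["cx"],c["cy"]])
cv2.imwrite("pics/s4.png",cv2.resize(c["color"][190:330,90:290],None,fx=4,fy=4,interpolation=cv2.INTER_CUBIC))
```

```text
tip in tray [-78.3 -87.6   6.7] phi 21.9 yaw 90.0 F [ 0.5  0.6 -1.7] grip 50.0
t=7.13 pos [ 0.4333 -0.3494  0.133 ] q [-0.99  0.82  1.14  0.31  1.78 -1.1 ] travel [-0.0044, 0.0007, 0.0046] dr [-0.1, 3.9, -0.2] rows 0.2 0.5
t=7.13 pos [ 0.4333 -0.3494  0.133 ] q [-0.99  0.82  1.14  0.31  1.78 -1.1 ] travel [-0.013, 0.0007, 0.0125] dr [-0.1, 8.9, -0.2] rows 0.4 1.2
t=7.13 pos [ 0.4333 -0.3494  0.133 ] q [-0.99  0.82  1.14  0.31  1.78 -1.1 ] travel [-0.0154, 0.0008, 0.0198] dr [-0.1, 11.9, -0.2] rows 0.6 1.7
t=7.13 pos [ 0.4333 -0.3494  0.133 ] q [-0.99  0.82  1.14  0.31  1.78 -1.1 ] travel [-0.0163, 0.0008, 0.0271] dr [-0.1, 14.4, -0.2] rows 0.8 2.0
t=7.13 pos [ 0.4333 -0.3494  0.133 ] q [-0.99  0.82  1.14  0.31  1.78 -1.1 ] travel [-0.0155, 0.0008, 0.0359] dr [-0.0, 16.9, -0.2] rows 0.9 2.4
t=7.13 pos [ 0.4333 -0.3494  0.133 ] q [-0.99  0.82  1.14  0.31  1.78 -1.1 ] travel [-0.0135, 0.0008, 0.0449] dr [-0.0, 18.9, -0.2] rows 1.1 2.6
t=7.13 pos [ 0.4333 -0.3494  0.133 ] q [-0.99  0.82  1.14  0.31  1.78 -1.1 ] travel [-0.0097, 0.0009, 0.0529] dr [-0.0, 20.4, -0.2] rows 1.3 2.8
[129.40888795 261.57994307]
[137.25287872 273.5178275 ]
[149.68411325 250.15476023]
[157.76137056 261.62828093]
```

View pics/s4.png

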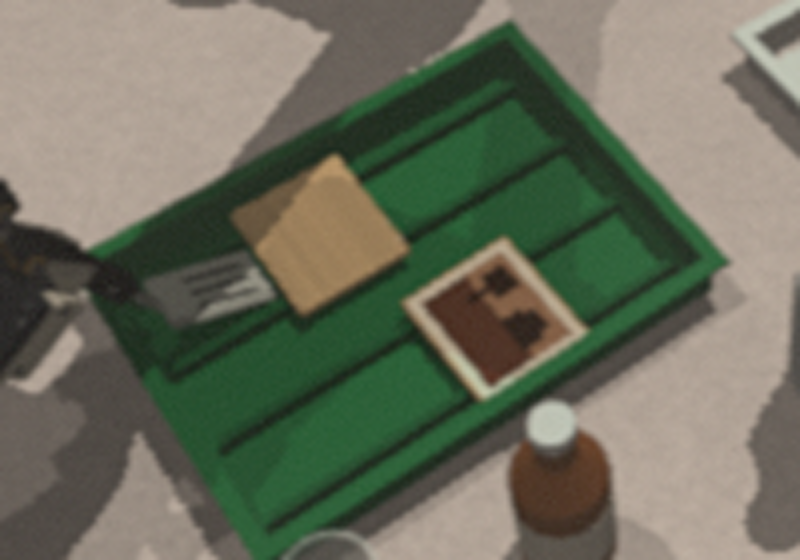

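The blade's tip edge, from (245,255) to (272,298) in the crop, sits between the ribs just short of the panel's edge. I'll slide it in while levelling it.

>>> arm_command --fingers '[1,1,1,1,1,1,1,1]' --travel '[[-0.004,0.001,0.004],[-0.013,0.001,0.012],[-0.015,0.001,0.02],[-0.016,0.001,0.027],[-0.0155,0.001,0.036],[-0.0135,0.001,0.045],[-0.01,0.001,0.053],[-0.01,0.001,0.053]]' --dr '[[0,4,0],[0,9,0],[0,12,0],[0,14.4,0],[0,17,0],[0,19,0],[0,20.5,0],[0,20.5,0]]'

```text
time: 7.85
tool_pos: [0.4322, -0.3226, 0.0849]
tool_rot: [-3.133, -1.026, 1.646]
contact_force: [0.9, 0.0, -3.4]
opening: 0.0197
grip_force: 50.0
```

Run:
```python
from go import *
import cv2
now()
for d,z,f in((65,8,1),(76,8,0),(85,8,0),):
    plan(*tool_of(tip_pose(-.082+d/1000,z/1000,f)))
```

```text
tip in tray [-77.4 -23.9   8.3] phi 1.2 yaw 90.0 F [ 0.9  0.  -3.4] grip 50.0
t=7.85 pos [ 0.4322 -0.3226  0.0849] q [-1.02  1.04  1.05  0.43  1.99 -1.12] travel [0.0027, -0.0004, 0.0061] dr [-0.1, 0.2, -0.2] rows 0.2 0.0
t=7.85 pos [ 0.4322 -0.3226  0.0849] q [-1.02  1.04  1.05  0.43  1.99 -1.12] travel [0.0054, -0.0004, 0.0158] dr [-0.1, 1.2, -0.2] rows 0.4 0.2
t=7.85 pos [ 0.4322 -0.3226  0.0849] q [-1.02  1.04  1.05  0.43  1.99 -1.12] travel [0.01, -0.0003, 0.0235] dr [-0.1, 1.2, -0.2] rows 0.6 0.2
```

>>> arm_command --fingers '[1,1,1,1,1]' --travel '[[0.0025,0,0.006],[0.005,0,0.015],[0.01,0,0.023],[0.01,0,0.023],[0.01,0,0.023]]' --dr '[[0,0.5,-0.2],[0,1,-0.2],[0,1.2,-0.2],[0,1.2,-0.2],[0,1.2,-0.2]]'

```text
time: 8.27
tool_pos: [0.4309, -0.2995, 0.0839]
tool_rot: [3.139, -1.04, 1.658]
contact_force: [-0.4, 1.0, -2.1]
opening: 0.0197
grip_force: 50.0
```

Run:
```python
from go import *
import cv2
now()
for y,z,f in((3,9,7),(3,9,14),(3,9,21),(3,9,28),(3,9,35),(3,9,42),(3,9,49),(3,9,56)):
    plan(*tool_of(tip_pose(y/1000,z/1000,f)))
c=read_camera("scene");np.savez("s5.npz",**c)
cv2.imwrite("pics/s5.png",cv2.resize(c["color"][190:330,90:290],None,fx=4,fy=4,interpolation=cv2.INTER_CUBIC))
```

```text
tip in tray [-76.7   0.3   9.5] phi 0.4 yaw 90.1 F [-0.4  1.  -2.1] grip 50.0
t=8.27 pos [ 0.4309 -0.2995  0.0839] q [-1.01  1.02  1.12  0.45  1.95 -1.14] travel [0.0208, -0.0009, 0.002] dr [-0.0, -6.6, 0.1] rows 0.5 0.9
t=8.27 pos [ 0.4309 -0.2995  0.0839] q [-1.01  1.02  1.12  0.45  1.95 -1.14] travel [0.0419, -0.0008, 0.0039] dr [-0.0, -13.6, 0.2] rows 1.0 1.9
t=8.27 pos [ 0.4309 -0.2995  0.0839] q [-1.01  1.02  1.12  0.45  1.95 -1.14] travel [0.0625, -0.0007, 0.0083] dr [0.0, -20.6, 0.2] rows 1.5 2.9
t=8.27 pos [ 0.4309 -0.2995  0.0839] q [-1.01  1.02  1.12  0.45  1.95 -1.14] travel [0.0825, -0.0006, 0.0153] dr [0.0, -27.6, 0.2] rows 2.0 3.9
t=8.27 pos [ 0.4309 -0.2995  0.0839] q [-1.01  1.02  1.12  0.45  1.95 -1.14] travel [0.1014, -0.0005, 0.0246] dr [0.0, -34.6, 0.2] rows 2.5 4.8
t=8.27 pos [ 0.4309 -0.2995  0.0839] q [-1.01  1.02  1.12  0.45  1.95 -1.14] travel [0.1191, -0.0004, 0.0361] dr [0.1, -41.6, 0.2] rows 3.0 5.8
t=8.27 pos [ 0.4309 -0.2995  0.0839] q [-1.01  1.02  1.12  0.45  1.95 -1.14] travel [0.1352, -0.0003, 0.0498] dr [0.1, -48.6, 0.3] rows 3.5 6.8
t=8.27 pos [ 0.4309 -0.2995  0.0839] q [-1.01  1.02  1.12  0.45  1.95 -1.14] travel [0.1496, -0.0002, 0.0652] dr [0.1, -55.6, 0.3] rows 3.9 7.8
```

View pics/s5.png

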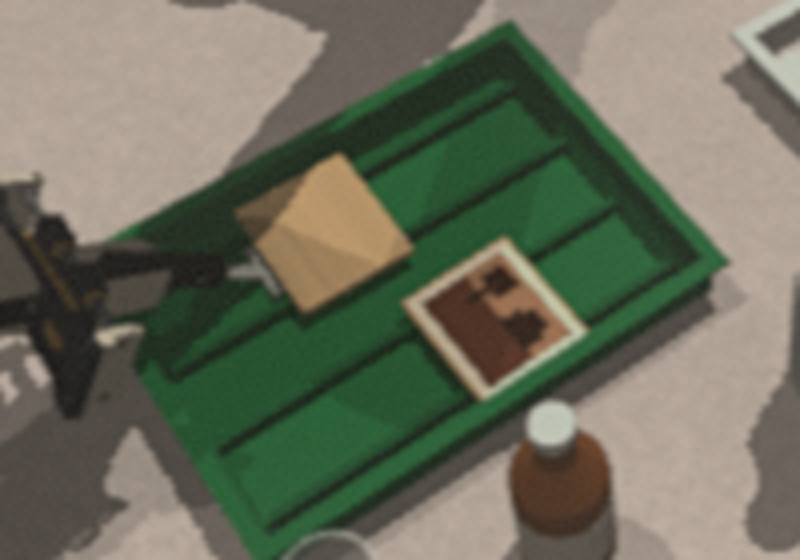

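>>> arm_command --fingers '[1,1,1,1,1,1,1,1]' --travel '[[0.021,0,0.002],[0.042,0,0.004],[0.0625,0,0.008],[0.0825,0,0.015],[0.101,0,0.0245],[0.119,0,0.036],[0.135,0,0.05],[0.1495,0,0.065]]' --dr '[[0,-6.6,0],[0,-13.6,0],[0,-20.6,0],[0,-27.6,0],[0,-34.6,0],[0,-41.6,0],[0,-48.6,0],[0,-55.6,0]]'

```text
time: 8.98
tool_pos: [0.4201, -0.1687, 0.1817]
tool_rot: [3.136, -0.064, 1.654]
contact_force: [0.8, 0.2, -2.1]
opening: 0.0198
grip_force: 50.0
```

Run:
```python
from go import *
from h import *
import cv2
now()
c=read_camera("scene");np.savez("s6.npz",**c)
im=c["color"][170:330,90:290]
cv2.imwrite("pics/s6.png",cv2.resize(im,None,fx=3.5,fy=3.5,interpolation=cv2.INTER_CUBIC))
hsv=cv2.cvtColor(c["color"],cv2.COLOR_BGR2HSV);H,S,V=[hsv[...,i].astype(int) for i in range(3)]
m=win((H>8)&(H<28)&(S>70)&(V>40),130,190,215,290);p=depthpts(c,np.argwhere(m)[:,::-1])
L=(np.linalg.inv(TR)@np.c_[p,np.ones(len(p))].T).T[:,:3]*1000;L=L[(L[:,0]<0)&(L[:,2]>10)]
print(len(L),np.percentile(L,2,axis=0),np.percentile(L,98,axis=0));k=np.polyfit(L[:,1],L[:,2],1);print("panel deg",np.degrees(np.arctan(k[0])))
b=tool_of(tip_pose(.003,.009,56)) 
for y,z,f in((3,9,63),(3,9,70),(5,9,77),(8,9,84),(12,9,91),(17,9,98),(22,9,105)):
    plan(*tool_of(tip_pose(y/1000,z/1000,f)))
```

```text
tip in tray [-75.4   1.3  10.7] phi 56.3 yaw 89.4 F [ 0.8  0.2 -2.1] grip 50.0
605 [-126.04842988  -55.52088717   22.53393863] [-11.61624968  36.00184189 275.50490491]
panel deg -54.4463451798828
t=9.03 pos [ 0.4191 -0.1617  0.1825] q [-0.58  0.26  1.77  0.06  1.14 -0.69] travel [0.0147, -0.0001, 0.0015] dr [0.4, -6.5, 0.4] rows 0.4 0.9
t=9.03 pos [ 0.4191 -0.1617  0.1825] q [-0.58  0.26  1.77  0.06  1.14 -0.69] travel [0.0357, 0.0001, 0.0034] dr [0.5, -13.5, 0.4] rows 0.9 1.9
t=9.03 pos [ 0.4191 -0.1617  0.1825] q [-0.58  0.26  1.77  0.06  1.14 -0.69] travel [0.0583, 0.0002, 0.0079] dr [0.5, -20.5, 0.4] rows 1.4 2.9
t=9.03 pos [ 0.4191 -0.1617  0.1825] q [-0.58  0.26  1.77  0.06  1.14 -0.69] travel [0.0813, 0.0004, 0.015] dr [0.5, -27.5, 0.4] rows 2.0 3.8
t=9.03 pos [ 0.4191 -0.1617  0.1825] q [-0.58  0.26  1.77  0.06  1.14 -0.69] travel [0.1043, 0.0005, 0.0245] dr [0.6, -34.5, 0.4] rows 2.6 4.8
t=9.03 pos [ 0.4191 -0.1617  0.1825] q [-0.58  0.26  1.77  0.06  1.14 -0.69] travel [0.127, 0.0006, 0.0363] dr [0.6, -41.5, 0.3] rows 3.2 5.8
t=9.03 pos [ 0.4191 -0.1617  0.1825] q [-0.58  0.26  1.77  0.06  1.14 -0.69] travel [0.1481, 0.0008, 0.0502] dr [0.6, -48.5, 0.3] rows 3.8 6.8
```

View pics/s6.png

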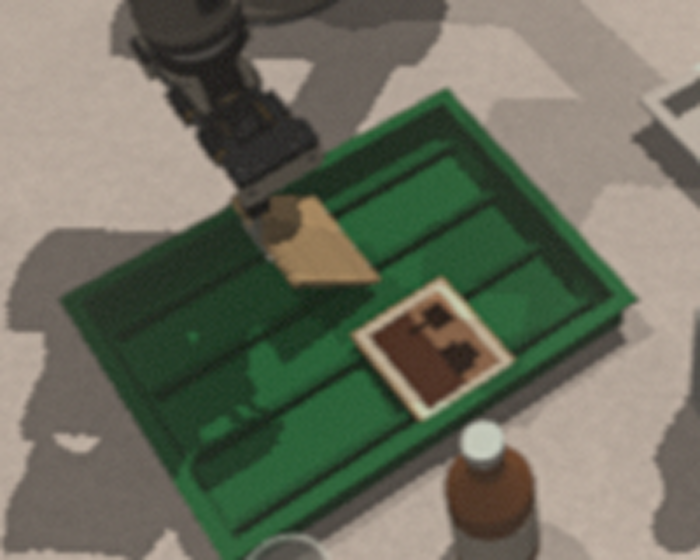

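The panel stands at about 54° on the blade, with its lower edge near (330,280) in the crop and the gripper clear of it. I'll finish the turn.

>>> arm_command --fingers '[1,1,1,1,1,1,1,1]' --travel '[[0.016,0,0.0015],[0.038,0,0.003],[0.062,0,0.008],[0.086,0,0.015],[0.11,0,0.0245],[0.134,0,0.036],[0.156,0,0.05],[0.156,0,0.05]]' --dr '[[0,-6.5,0],[0,-13.5,0],[0,-20.5,0],[0,-27.5,0],[0,-34.5,0],[0,-41.5,0],[0,-48.5,0],[0,-48.5,0]]'

```text
time: 9.7
tool_pos: [0.4074, -0.008, 0.1415]
tool_rot: [3.139, 0.716, 1.65]
contact_force: [-0.7, -0.4, -3.2]
opening: 0.0199
grip_force: 50.0
```

Run:
```python
from go import *
from h import *
import cv2
now()
c=read_camera("scene");np.savez("s7.npz",**c)
cv2.imwrite("pics/s7.png",cv2.resize(c["color"][150:330,90:290],None,fx=3.3,fy=3.3,interpolation=cv2.INTER_CUBIC))
for y,z,f in((0,60,80),(-20,110,40),(0,150,25)):
    plan(*tool_of(tip_pose(y/1000,z/1000,f)))
```

```text
tip in tray [-75.7  34.8   1.7] phi 101.0 yaw -88.5 F [-0.7 -0.4 -3.2] grip 50.0
t=9.75 pos [ 0.4059 -0.0055  0.1385] q [ 0.31  0.42  1.97 -0.8   1.11  0.73] travel [-0.1292, -0.0002, -0.004] dr [0.2, 21.4, 0.2] rows 3.1 3.0
t=9.75 pos [ 0.4059 -0.0055  0.1385] q [ 0.31  0.42  1.97 -0.8   1.11  0.73] travel [-0.259, -0.0008, 0.0574] dr [0.1, 61.4, 0.1] rows 6.4 8.6
t=9.75 pos [ 0.4059 -0.0055  0.1385] q [ 0.31  0.42  1.97 -0.8   1.11  0.73] travel [-0.283, -0.0009, 0.0575] dr [0.0, 76.4, 0.1] rows 6.9 10.7
```

View pics/s7.png

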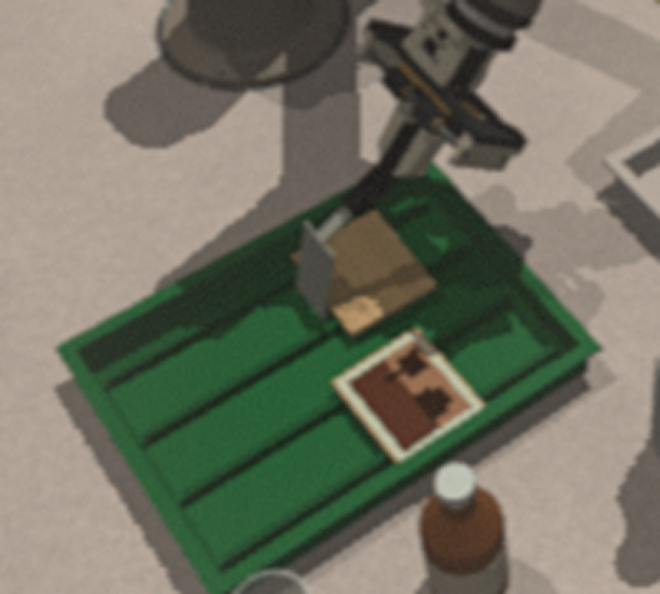

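The panel has slid along the ribs and dropped back bare side up: its tan face is at (375,270) in the crop, and the blade is upright at (315,270). I'll measure it, pull it back with the blade, and flip again faster with the contact near its edge.

```bash
cat >> h.py <<'E'
def panel(c,TRi,box):
    hsv=cv2.cvtColor(c["color"],cv2.COLOR_BGR2HSV);H,S,V=[hsv[...,i].astype(int) for i in range(3)]
    m=win(((H>8)&(H<30)&(S>60)&(V>30)),*box); k=big(cv2.morphologyEx(m.astype(np.uint8),cv2.MORPH_OPEN,np.ones((3,3))))[0]
    P=onplane(c,k.reshape(-1,2),.025); L=(TRi@np.c_[P,np.ones(len(P))].T).T[:,:2]*1000
    mm=np.zeros(m.shape,np.uint8);cv2.drawContours(mm,[k],-1,1,-1);d=depthpts(c,np.argwhere(cv2.erode(mm,np.ones((3,3))))[:,::-1])
    D=(TRi@np.c_[d,np.ones(len(d))].T).T[:,:3]*1000;f=np.linalg.lstsq(np.c_[D[:,:2],np.ones(len(D))],D[:,2],rcond=None)[0]
    print("panel rect",np.round(cv2.minAreaRect(L.astype(np.float32))[0],1),np.round(cv2.minAreaRect(L.astype(np.float32))[1:][0],1),"ang",cv2.minAreaRect(L.astype(np.float32))[2],"x",L[:,0].min().round(1),L[:,0].max().round(1),"y",L[:,1].min().round(1),L[:,1].max().round(1),"slopes",np.degrees(np.arctan(f[:2])).round(1),"z",D[:,2].mean().round(1))
E
python3 - <<'E'
from go import *
from h import *
c=dict(np.load("s7.npz")); i=np.linalg.inv(TR)
panel(c,i,(178,208,226,255))
now()
plan(*tool_of(tip_pose(.033,.09,95)))
b=plan(*tool_of(tip_pose(.033,.11,95)))
b=plan(*tool_of(tip_pose(.165,.09,80)),b)
E
```

```text
panel rect [-68.   80.6] [104.2 130.3] ang 89.07686614990234 x -132.6 -3.3 y 27.8 133.2 slopes [ 0.5 -0.2] z 23.8
tip in tray [-77.2  36.4  -0.6] phi 101.4 yaw -89.4 F [-2.   5.  -7.2] grip 50.0
t=9.75 pos [ 0.4059 -0.0055  0.1385] q [ 0.31  0.42  1.97 -0.8   1.11  0.73] travel [-0.0816, 0.0001, -0.0629] dr [0.2, 6.4, 0.2] rows 2.5 0.9
t=9.75 pos [ 0.4059 -0.0055  0.1385] q [ 0.31  0.42  1.97 -0.8   1.11  0.73] travel [-0.0949, 0.0001, -0.0779] dr [0.2, 6.4, 0.2] rows 2.9 0.9
t=9.75 pos [ 0.4078 -0.025   0.2597] q [ 0.31  0.42  1.97 -0.8   1.11  0.73] travel [0.0755, -0.0, -0.0496] dr [-0.0, 15.0, -0.0] rows 2.2 2.1
```

>>> arm_command --fingers '[1,1,1,1,1]' --travel '[[-0.024,0,-0.02],[-0.048,0,-0.04],[-0.072,0,-0.059],[-0.095,0,-0.078],[-0.095,0,-0.078]]' --dr '[[0,1,0],[0,2,0],[0,4,0],[0,6.4,0],[0,6.4,0]]'

```text
time: 10.17
tool_pos: [0.4109, -0.0316, 0.2679]
tool_rot: [3.133, 0.598, 1.645]
contact_force: [1.1, -0.3, -0.3]
opening: 0.0195
grip_force: 50.0
```

Run:
```python
from go import *
now()
plan(*tool_of(tip_pose(.165,.09,80)))
```

```text
tip in tray [-73.5  28.2 117. ] phi 94.2 yaw -82.3 F [ 1.1 -0.3 -0.3] grip 50.0
t=10.17 pos [ 0.4109 -0.0316  0.2679] q [ 0.17  0.16  1.81 -0.62  1.29  0.31] travel [0.0864, -0.0027, -0.0457] dr [0.5, 14.2, -0.3] rows 2.3 2.0
```

>>> arm_command --fingers '[1,1,1,1,1,1]' --travel '[[0.022,-0.001,-0.012],[0.044,-0.002,-0.024],[0.066,-0.003,-0.035],[0.086,-0.003,-0.046],[0.086,-0.003,-0.046],[0.086,-0.003,-0.046]]' --dr '[[0,3,0],[0,7,0],[0,11,0],[0,14,0],[0,14,0],[0,14,0]]'

```text
time: 10.67
tool_pos: [0.3973, 0.0654, 0.251]
tool_rot: [-3.137, 0.356, 1.654]
contact_force: [-0.6, -1.1, -0.7]
opening: 0.0198
grip_force: 50.0
```

Run:
```python
from go import *
from h import *
import cv2
now()
c=read_camera("scene");np.savez("s8.npz",**c)
panel(c,np.linalg.inv(TR),(165,200,226,262))
cv2.imwrite("pics/s8.png",cv2.resize(c["color"][130:330,90:310],None,fx=3,fy=3,interpolation=cv2.INTER_CUBIC))
plan(*tool_of(tip_pose(.162,.05,80)))
plan(*tool_of(tip_pose(.162,.012,80)))
```

```text
tip in tray [-81.  164.4  84.3] phi 80.4 yaw 90.7 F [-0.6 -1.1 -0.7] grip 50.0
panel rect [-67.1  80.2] [104.4 129.2] ang 88.57072448730469 x -130.9 -3.3 y 27.5 133.8 slopes [ 0.5 -0.1] z 23.9
t=10.72 pos [0.3973 0.065  0.2509] q [ 0.24  0.16  1.76 -0.36  1.3   0.27] travel [0.0088, 0.0035, 0.0328] dr [-0.1, 0.5, 0.1] rows 0.8 0.1
t=10.72 pos [0.3973 0.065  0.2509] q [ 0.24  0.16  1.76 -0.36  1.3   0.27] travel [0.0221, 0.0037, 0.0684] dr [-0.1, 0.5, 0.1] rows 1.7 0.1
```

View pics/s8.png

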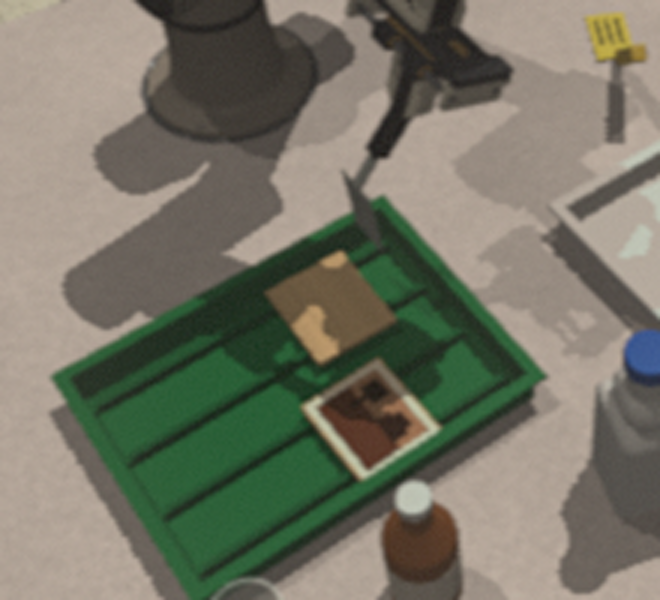

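Eleven pictures are now viewed, one over the limit, so I'll work from numbers only from here. The last one shows the panel flat and tan side up at (330,305), with the blade ready beyond it at (365,210).

>>> arm_command --fingers '[1,1,1,1,1]' --travel '[[0.007,0.001,0.023],[0.014,0.002,0.045],[0.022,0.004,0.068],[0.022,0.004,0.068],[0.022,0.004,0.068]]' --dr '[[0,0.5,0],[0,0.5,0],[0,0.5,0],[0,0.5,0],[0,0.5,0]]'

```text
time: 11.13
tool_pos: [0.4007, 0.0621, 0.1791]
tool_rot: [-3.134, 0.349, 1.654]
contact_force: [0.2, -0.9, -1.2]
opening: 0.0198
grip_force: 50.0
```

Run:
```python
from go import *
now()
plan(*tool_of(tip_pose(.020,.012,80)))
```

```text
tip in tray [-78.4 162.2  12. ] phi 80.0 yaw 91.6 F [ 0.2 -0.9 -1.2] grip 50.0
t=11.13 pos [0.4007 0.0621 0.1791] q [ 0.23  0.24  1.87 -0.38  1.12  0.33] travel [-0.1335, 0.0, 0.0486] dr [-0.3, -0.0, 0.1] rows 3.4 0.0
```

>>> arm_command --fingers '[1,1,1,1,1,1,1,1]' --travel '[[-0.016,0,0.006],[-0.028,0,0.0102],[-0.04,0,0.0146],[-0.052,0,0.019],[-0.064,0,0.0233],[-0.076,0,0.0277],[-0.088,0,0.032],[-0.098,0,0.0357]]' --dr '[[0,0,0],[0,0,0],[0,0,0],[0,0,0],[0,0,0],[0,0,0],[0,0,0],[0,0,0]]'

```text
time: 11.8
tool_pos: [0.4106, -0.0421, 0.1812]
tool_rot: [-3.14, 0.348, 1.652]
contact_force: [-0.9, -0.4, -2.0]
opening: 0.0198
grip_force: 50.0
```

Run:
```python
from go import *
from h import *
now()
c=read_camera("scene");np.savez("s9.npz",**c)
panel(c,np.linalg.inv(TR),(140,200,226,275))
plan(*tool_of(tip_pose(.018,.012,80)))
```

```text
tip in tray [-75.9  57.5  14.1] phi 79.9 yaw 89.7 F [-0.9 -0.4 -2. ] grip 50.0
panel rect [-65.4 -11.6] [125.5 104.1] ang 0.33145222067832947 x -128.0 -2.5 y -63.9 40.5 slopes [ 0.1 -0.3] z 23.8
t=11.85 pos [ 0.4107 -0.0433  0.1812] q [-0.03  0.2   1.92 -0.41  1.02  0.11] travel [-0.0351, -0.0014, 0.0151] dr [0.0, -0.0, -0.0] rows 0.9 0.0
```

Run:
```python
from go import *
from h import *
i=np.linalg.inv(TR)
c=dict(np.load("scene0.npz"));panel(c,i,(140,225,195,272))
c=dict(np.load("top0.npz"));panel(c,i,(365,210,420,265))
c=read_camera("top");panel(c,i,(340,205,420,270))
```

```text
panel rect [-71.3 -32.8] [128.6 104.9] ang 0.2432500720024109 x -135.7 -6.9 y -85.3 19.6 slopes [0.2 0. ] z 24.0
panel rect [-76.9 -32.1] [122.7 102.3] ang 0.7690527439117432 x -137.8 -15.7 y -83.7 19.5 slopes [-0.1  0.2] z 24.4
panel rect [-70.9 -13.7] [122.5 102.2] ang 0.26107656955718994 x -132.0 -9.9 y -65.0 37.6 slopes [-0.2  0. ] z 24.3
```

Run:
```python
from go import *
from h import *
i=np.linalg.inv(TR)
for n,(y,z,f) in {"s9":(57.5,14.1,79.9),"s8":(164.4,84.3,80.4),"s7":(36,0,101)}.items():
    c=dict(np.load(n+".npz")); hsv=cv2.cvtColor(c["color"],cv2.COLOR_BGR2HSV);S,V=hsv[...,1].astype(int),hsv[...,2].astype(int)
    m=win((S<75)&(V>25),150,130,260,290);d=depthpts(c,np.argwhere(m)[:,::-1]);D=(i@np.c_[d,np.ones(len(d))].T).T[:,:3]*1000
    k=(D[:,0]>-104)&(D[:,0]<-50)&(abs(D[:,1]-y)<45)&(D[:,2]>z+25)&(D[:,2]<z+85);D=D[k]
    for _ in range(3):
        q=np.polyfit(D[:,2]-z,D[:,1],1);r=D[:,1]-np.polyval(q,D[:,2]-z);D=D[abs(r)<max(3,1.5*r.std())]
    print(n,len(D),"y at tip",q[1].round(1),"calc",y,"phi",90+np.degrees(np.arctan(q[0])).round(1),"calc",f,r.std().round(1), "x",np.percentile(D[:,0],[3,97]).round(0))
```

```text
s9 44 y at tip 38.4 calc 57.5 phi 85.5 calc 79.9 0.6 x [-99. -51.]
s8 75 y at tip 145.2 calc 164.4 phi 86.0 calc 80.4 0.8 x [-102.  -53.]
s7 135 y at tip 14.8 calc 36 phi 106.2 calc 101 1.2 x [-100.  -51.]
```

```bash
python3 - <<'E'
s=open("go.py").read()
s=s.replace("X=np.linalg.inv(T0)@TG","SL=5.7\ng=np.array([-.127,0,.084]); T0=T0@M(Ry(SL),g-Ry(SL)@g)\nX=np.linalg.inv(T0)@TG")
open("go.py","w").write(s)
E
python3 - <<'E'
from go import *
now()
plan(*tool_of(tip_pose(.014,.012,80)))
E
```

```text
tip in tray [-76.1  39.3  20.1] phi 85.7 yaw 89.2 F [ 0.4 -0.1 -1.9] grip 50.0
t=11.90 pos [ 0.4105 -0.0424  0.181 ] q [-0.03  0.2   1.92 -0.41  1.02  0.11] travel [-0.038, -0.0013, 0.0166] dr [0.0, 5.7, -0.1] rows 1.0 0.8
```

>>> arm_command --fingers '[1,1,1,1,1,1]' --travel '[[-0.006,0,0.009],[-0.012,0,0.011],[-0.02,-0.001,0.012],[-0.029,-0.001,0.014],[-0.038,-0.001,0.0165],[-0.038,-0.001,0.0165]]' --dr '[[0,1,0],[0,2,0],[0,3.5,0],[0,5,0],[0,5.7,0],[0,5.7,0]]' --squeeze 60

```text
time: 12.4
tool_pos: [0.413, -0.0835, 0.1781]
tool_rot: [-3.14, 0.249, 1.651]
contact_force: [0.8, -0.6, -2.2]
opening: 0.0199
grip_force: 60.0
```

Run:
```python
from go import *
from h import *
now()
c=read_camera("top");panel(c,np.linalg.inv(TR),(340,205,420,270))
b=plan(*tool_of(tip_pose(.03,.10,70)))
b=plan(*tool_of(tip_pose(-.105,.12,28)),b)
```

```text
tip in tray [-76.9  14.4  11.8] phi 79.9 yaw 89.7 F [ 0.8 -0.6 -2.2] grip 60.0
panel rect [-100.5  -80.4] [21.5 62.9] ang 82.9296646118164 x -131.0 -69.2 y -89.1 -65.9 slopes [ 4.4 10.6] z 23.9
t=12.45 pos [ 0.4126 -0.0828  0.1777] q [-0.2   0.19  1.91 -0.29  0.99 -0.13] travel [-0.0373, -0.0004, -0.0877] dr [-0.0, 9.9, -0.1] rows 2.3 1.4
t=12.45 pos [ 0.4137 -0.0973  0.2719] q [-0.2   0.19  1.91 -0.29  0.99 -0.13] travel [-0.2527, -0.0002, 0.0318] dr [-0.0, 42.0, -0.1] rows 6.1 5.9
```

>>> arm_command --fingers '[1,1,1,1,1]' --travel '[[-0.008,0,-0.03],[-0.022,0,-0.06],[-0.037,0,-0.088],[-0.037,0,-0.088],[-0.037,0,-0.088]]' --dr '[[0,0,0],[0,4,0],[0,10,0],[0,10,0],[0,10,0]]'

```text
time: 12.87
tool_pos: [0.4144, -0.0976, 0.2726]
tool_rot: [-3.141, 0.076, 1.649]
contact_force: [-0.7, -0.7, -1.4]
opening: 0.0195
grip_force: 60.0
```

Run:
```python
from go import *
now()
plan(*tool_of(tip_pose(-.115,.12,28)))
```

```text
tip in tray [-76.5  29.6 100.8] phi 70.0 yaw 89.6 F [-0.7 -0.7 -1.4] grip 60.0
t=12.87 pos [ 0.4144 -0.0976  0.2726] q [-0.36  0.11  1.7  -0.07  1.3  -0.42] travel [-0.2623, -0.0002, 0.0334] dr [0.1, 42.0, -0.2] rows 6.3 5.9
```

>>> arm_command --fingers '[1,1,1,1,1,1,1,1]' --travel '[[-0.037,0,0.005],[-0.075,0,0.009],[-0.112,0,0.014],[-0.15,0,0.019],[-0.187,0,0.024],[-0.225,0,0.029],[-0.262,0,0.033],[-0.262,0,0.033]]' --dr '[[0,6,0],[0,12,0],[0,18,0],[0,24,0],[0,30,0],[0,36,0],[0,42,0],[0,42,0]]'

```text
time: 13.53
tool_pos: [0.4346, -0.3663, 0.2409]
tool_rot: [-3.116, -0.681, 1.629]
contact_force: [-0.8, -0.1, -8.2]
opening: 0.0199
grip_force: 60.0
```

>>> arm_command --fingers '[1,1]' --travel '[[0,0,0],[0,0,0]]' --dr '[[0,0,0],[0,0,0]]'

```text
time: 13.7
tool_pos: [0.4357, -0.358, 0.2546]
tool_rot: [-3.131, -0.664, 1.646]
contact_force: [-0.2, 0.7, -0.6]
opening: 0.0201
grip_force: 60.0
```

Run:
```python
from go import *
from h import *
now(); i=np.linalg.inv(TR)
c=read_camera("top");panel(c,i,(340,205,420,270))
c=read_camera("scene");panel(c,i,(140,210,210,275))
plan(*tool_of(tip_pose(-.103,.012,26)))
hsv=cv2.cvtColor(c["color"],cv2.COLOR_BGR2HSV);S,V=hsv[...,1].astype(int),hsv[...,2].astype(int)
m=win((S<75)&(V>25),60,130,260,290);d=depthpts(c,np.argwhere(m)[:,::-1]);D=(i@np.c_[d,np.ones(len(d))].T).T[:,:3]*1000
k=(D[:,0]>-104)&(D[:,0]<-50)&(D[:,1]>-185)&(D[:,1]<-105)&(D[:,2]>110)&(D[:,2]<175);D=D[k];q=np.polyfit(D[:,1],D[:,2],1);r=D[:,2]-np.polyval(q,D[:,1])
print(len(D),D.min(0),D.max(0),"phi",-np.degrees(np.arctan(q[0])),r.std())
```

```text
tip in tray [ -77.4 -111.4  116. ] phi 27.7 yaw 90.2 F [-0.2  0.7 -0.6] grip 60.0
panel rect [-71.7 -39.4] [102.8 122.7] ang 89.84967041015625 x -132.9 -10.3 y -90.9 11.9 slopes [-0.   0.2] z 24.2
panel rect [-66.2 -40.4] [104.4 128.3] ang 89.40426635742188 x -130.0 -2.3 y -92.5 12.4 slopes [0.1 0.1] z 23.8
t=13.80 pos [ 0.4359 -0.3571  0.259 ] q [-0.99  0.73  0.96  0.33  2.03 -1.01] travel [-0.0653, -0.0008, 0.0905] dr [-0.2, 2.0, -0.0] rows 2.7 0.3
360 [-103.82184095 -184.99738023  116.73550311] [ -50.04965954 -110.86902824  161.59376216] phi 27.433924749043232 2.0194417175005044
```

>>> arm_command --fingers '[1,1,1,1,1,1]' --travel '[[-0.016,0,0.022],[-0.033,0,0.045],[-0.049,0,0.068],[-0.065,-0.001,0.09],[-0.065,-0.001,0.09],[-0.065,-0.001,0.09]]' --dr '[[0,0,0],[0,1,0],[0,1.5,0],[0,2,0],[0,2,0],[0,2,0]]'

```text
time: 14.3
tool_pos: [0.4338, -0.3541, 0.1489]
tool_rot: [-3.137, -0.693, 1.651]
contact_force: [0.3, -0.4, -1.6]
opening: 0.0199
grip_force: 60.0
```

Run:
```python
from go import *
now()
for y,z,f in((-97,9.5,23),(-91,8.5,19),(-84,8.5,14.5),(-76,8.5,11),(-70,8.5,10),(-65,8.5,9)):
    plan(*tool_of(tip_pose(y/1000,z/1000,f)))
```

```text
tip in tray [ -78.4 -103.3   13.4] phi 26.0 yaw 90.1 F [ 0.3 -0.4 -1.6] grip 60.0
t=14.30 pos [ 0.4338 -0.3541  0.1489] q [-1.    0.82  1.09  0.32  1.84 -1.09] travel [-0.0066, 0.0006, 0.007] dr [-0.1, 3.0, -0.1] rows 0.2 0.4
t=14.30 pos [ 0.4338 -0.3541  0.1489] q [-1.    0.82  1.09  0.32  1.84 -1.09] travel [-0.0146, 0.0006, 0.0124] dr [-0.1, 7.0, -0.1] rows 0.5 1.0
t=14.30 pos [ 0.4338 -0.3541  0.1489] q [-1.    0.82  1.09  0.32  1.84 -1.09] travel [-0.0227, 0.0006, 0.0187] dr [-0.1, 11.5, -0.1] rows 0.7 1.6
t=14.30 pos [ 0.4338 -0.3541  0.1489] q [-1.    0.82  1.09  0.32  1.84 -1.09] travel [-0.0268, 0.0007, 0.026] dr [-0.1, 15.0, -0.1] rows 0.9 2.1
t=14.30 pos [ 0.4338 -0.3541  0.1489] q [-1.    0.82  1.09  0.32  1.84 -1.09] travel [-0.0251, 0.0007, 0.0306] dr [-0.1, 16.0, -0.1] rows 0.9 2.2
t=14.30 pos [ 0.4338 -0.3541  0.1489] q [-1.    0.82  1.09  0.32  1.84 -1.09] travel [-0.0242, 0.0007, 0.0345] dr [-0.1, 17.0, -0.1] rows 1.0 2.4
```

>>> arm_command --fingers '[1,1,1,1,1,1,1,1]' --travel '[[-0.0065,0,0.007],[-0.0145,0,0.0125],[-0.0225,0.0005,0.0185],[-0.027,0.0005,0.026],[-0.025,0.0005,0.0305],[-0.024,0.0005,0.0345],[-0.024,0.0005,0.0345],[-0.024,0.0005,0.0345]]' --dr '[[0,3,0],[0,7,0],[0,11.5,0],[0,15,0],[0,16,0],[0,17,0],[0,17,0],[0,17,0]]'

```text
time: 14.97
tool_pos: [0.4341, -0.352, 0.1066]
tool_rot: [-3.137, -0.988, 1.649]
contact_force: [0.2, -0.2, -1.5]
opening: 0.0198
grip_force: 60.0
```

Run:
```python
from go import *
from h import *
now()
c=read_camera("scene");panel(c,np.linalg.inv(TR),(140,210,210,275))
r=.0765;yb=.0115
for a,extra in((15,0),(45,0),(75,0),(92,0)):
    A=np.radians(a); plan(*tool_of(tip_pose(yb-r*np.cos(A),.0145+r*np.sin(A),9)))
for y,z in((.035,.09),(.055,.085)): plan(*tool_of(tip_pose(y,z,9)))
```

```text
tip in tray [-77.7 -66.5   8. ] phi 9.1 yaw 90.0 F [ 0.2 -0.2 -1.5] grip 60.0
panel rect [-66.2 -39.9] [127.4 105.8] ang 0.33146288990974426 x -130.0 -2.3 y -92.8 12.8 slopes [ 0.2 -0.3] z 23.9
t=15.02 pos [ 0.4341 -0.3521  0.1066] q [-1.03  1.04  0.95  0.42  2.05 -1.1 ] travel [0.0239, 0.0, -0.0109] dr [-0.0, 0.1, -0.1] rows 0.6 0.0
t=15.02 pos [ 0.4341 -0.3521  0.1066] q [-1.03  1.04  0.95  0.42  2.05 -1.1 ] travel [0.0635, 0.0, -0.0133] dr [-0.0, 0.1, -0.1] rows 1.6 0.0
t=15.02 pos [ 0.4341 -0.3521  0.1066] q [-1.03  1.04  0.95  0.42  2.05 -1.1 ] travel [0.0989, 0.0, 0.0044] dr [-0.0, 0.1, -0.1] rows 2.4 0.0
t=15.02 pos [ 0.4341 -0.3521  0.1066] q [-1.03  1.04  0.95  0.42  2.05 -1.1 ] travel [0.1134, 0.0001, 0.0218] dr [-0.0, 0.1, -0.1] rows 2.8 0.0
t=15.02 pos [ 0.4341 -0.3521  0.1066] q [-1.03  1.04  0.95  0.42  2.05 -1.1 ] travel [0.1241, 0.0001, 0.0397] dr [-0.0, 0.1, -0.1] rows 3.1 0.0
t=15.02 pos [ 0.4341 -0.3521  0.1066] q [-1.03  1.04  0.95  0.42  2.05 -1.1 ] travel [0.1309, 0.0002, 0.0591] dr [-0.0, 0.1, -0.1] rows 3.4 0.0
```

>>> arm_command --fingers '[1,1,1,1,1,1,1,1]' --travel '[[0.024,0,-0.011],[0.064,0,-0.013],[0.099,0,0.004],[0.113,0,0.022],[0.124,0,0.04],[0.131,0,0.059],[0.131,0,0.059],[0.131,0,0.059]]' --dr '[[0,0,0],[0,0,0],[0,0,0],[0,0,0],[0,0,0],[0,0,0],[0,0,0],[0,0,0]]'

```text
time: 15.68
tool_pos: [0.4241, -0.2306, 0.1834]
tool_rot: [-3.137, -0.989, 1.65]
contact_force: [-0.5, 0.4, -0.9]
opening: 0.0196
grip_force: 60.0
```

Run:
```python
from go import *
from h import *
now()
i=np.linalg.inv(TR)
for n in("scene","top"):
    c=read_camera(n);np.savez(n[0]+"10.npz",**c)
    v,u=np.mgrid[150:300,100:450];uv=np.c_[u.ravel(),v.ravel()];d=depthpts(c,uv);D=(i@np.c_[d,np.ones(len(d))].T).T[:,:3]*1000
    col=c["color"][uv[:,1],uv[:,0]][c["z_map"][uv[:,1],uv[:,0]]>0].astype(int)
    k=(abs(D[:,0]+75)<70)&(abs(D[:,1])<190)&(D[:,2]>19)&(D[:,2]<130)&(col[:,1]<col[:,2]*1.1)
    D,col=D[k],col[k]
    print(n,len(D),np.percentile(D,[2,50,98],axis=0).round(0).tolist())
    for y in range(-190,190,20):
        s=(D[:,1]>=y)&(D[:,1]<y+20)
        if s.sum()>5: print(y,s.sum(),"z",np.percentile(D[s,2],[5,50,95]).round(0),"bgr",np.median(col[s],axis=0))
```

```text
tip in tray [-78.   55.4  85. ] phi 9.0 yaw 90.0 F [-0.5  0.4 -0.9] grip 60.0
scene 1180 [[-121.0, -39.0, 20.0], [-68.0, 52.0, 26.0], [-8.0, 121.0, 104.0]]
-110 6 z [25. 38. 46.] bgr [54.  64.5 63. ]
-50 34 z [ 97. 108. 122.] bgr [90.  99.5 99.5]
-30 86 z [ 94.  98. 102.] bgr [119. 132. 134.]
-10 84 z [91. 95. 99.] bgr [111. 123. 124.]
10 138 z [22. 90. 95.] bgr [ 99.  111.5 119.5]
30 215 z [22. 26. 91.] bgr [103. 119. 131.]
50 161 z [21. 25. 86.] bgr [ 68.  92. 118.]
70 165 z [21. 25. 29.] bgr [43. 57. 90.]
90 168 z [20. 24. 28.] bgr [43. 57. 90.]
110 118 z [20. 24. 28.] bgr [130.5 156.5 168. ]
top 1855 [[-126.0, -35.0, 20.0], [-75.0, 55.0, 27.0], [-13.0, 123.0, 104.0]]
-50 58 z [ 96. 105. 127.] bgr [ 89.5 100.  100. ]
-30 136 z [ 93.  98. 102.] bgr [107. 118. 118.]
-10 129 z [ 89.  95. 100.] bgr [105. 116. 115.]
10 168 z [22. 91. 95.] bgr [ 98. 113. 113.]
30 331 z [21. 28. 91.] bgr [ 96. 110. 117.]
50 293 z [21. 26. 86.] bgr [ 53.  79. 111.]
70 258 z [21. 25. 30.] bgr [26. 42. 76.]
90 269 z [21. 25. 29.] bgr [25. 41. 76.]
110 209 z [20. 25. 29.] bgr [105. 131. 141.]
```

The flip worked: sepia and cream show at y 20..122 mm in the tray, flat at about 24 mm. I'll return the turner.

Run:
```python
from go import *
b=plan(*tool_of(tip_pose(.04,.20,5)))
b=plan(*tool_of(M(Rz(94),[.522,.398,.17])),b)
plan(*tool_of(M(Rz(94),[.522,.398,.03])),b)
```

```text
t=15.78 pos [ 0.4242 -0.232   0.1827] q [-0.95  0.78  1.3   0.47  1.94 -1.07] travel [0.0768, -0.0, -0.0751] dr [0.0, 4.0, -0.2] rows 2.6 0.6
t=15.78 pos [ 0.4261 -0.2525  0.2882] q [-0.95  0.78  1.3   0.47  1.94 -1.07] travel [0.2216, 0.1472, 0.483] dr [-0.5, 5.0, 0.3] rows 13.2 0.7
t=15.78 pos [0.529  0.2875 0.2449] q [-0.95  0.78  1.3   0.47  1.94 -1.07] travel [-0.1276, 0.0, 0.0576] dr [0.0, 0.0, 0.0] rows 3.4 0.0
```

>>> arm_command --fingers '[1,1,1,1,1]' --travel '[[0.02,0,-0.02],[0.045,0,-0.044],[0.077,0,-0.075],[0.077,0,-0.075],[0.077,0,-0.075]]' --dr '[[0,1,0],[0,2,0],[0,4,0],[0,4,0],[0,4,0]]'

```text
time: 16.2
tool_pos: [0.4262, -0.2536, 0.2887]
tool_rot: [-3.139, -1.056, 1.649]
contact_force: [0.3, 0.2, -2.3]
opening: 0.0196
grip_force: 60.0
```

>>> arm_command --fingers '[1,1,1,1,1,1,1,1]' --travel '[[0.011,0.007,0.024],[0.026,0.017,0.057],[0.041,0.027,0.09],[0.056,0.037,0.123],[0.071,0.047,0.156],[0.086,0.057,0.189],[0.101,0.067,0.222],[0.116,0.077,0.255]]' --dr '[[0,1,0],[0,1,0],[0,2,0],[0,2,0],[0,3,0],[0,3,0],[0,4,0],[0,5,0]]'

```text
time: 16.87
tool_pos: [0.4798, 0.0344, 0.2628]
tool_rot: [-3.128, -1.149, 1.639]
contact_force: [0.7, 0.1, -1.3]
opening: 0.0201
grip_force: 60.0
```

Run:
```python
from go import *
b=plan(*tool_of(M(Rz(94),[.522,.398,.17])))
```

```text
t=16.87 pos [0.4798 0.0344 0.2628] q [-0.6   0.57  1.61  0.81  1.81 -0.85] travel [0.0858, 0.0696, 0.2338] dr [-0.6, -0.1, -0.1] rows 6.2 0.1
```

>>> arm_command --fingers '[1,1,1,1,1,1,1,1]' --travel '[[0.012,0.01,0.033],[0.024,0.02,0.066],[0.036,0.03,0.1],[0.049,0.04,0.133],[0.062,0.05,0.167],[0.074,0.06,0.2],[0.086,0.07,0.234],[0.086,0.07,0.234]]' --dr '[[0,0,0],[0,0,0],[0,0,0],[0,0,0],[0,0,0],[0,0,0],[0,0,0],[0,0,0]]'

```text
time: 17.53
tool_pos: [0.5277, 0.2914, 0.2445]
tool_rot: [-3.125, -1.148, 1.643]
contact_force: [-2.1, -0.1, -1.7]
opening: 0.0198
grip_force: 60.0
```

>>> arm_command --fingers '[1,1,1]' --travel '[[0,0,0],[0,0,0],[0,0,0]]' --dr '[[0,0,0],[0,0,0],[0,0,0]]'

```text
time: 17.78
tool_pos: [0.5296, 0.2851, 0.2455]
tool_rot: [-3.13, -1.148, 1.64]
contact_force: [0.1, 0.5, -2.1]
opening: 0.0194
grip_force: 60.0
```

Run:
```python
from go import *
from h import *
plan(*tool_of(M(Rz(94),[.522,.398,.17])))
plan(*tool_of(M(Rz(94),[.522,.398,.015])))
c=read_camera("scene")
uv=np.array([(u,v) for u in range(290,370) for v in range(130,200)]);p=depthpts(c,uv)
p=p[(p[:,2]>.12)&(p[:,2]<.24)&(p[:,1]>.35)]
k=np.linalg.lstsq(np.c_[p[:,:2],np.ones(len(p))],p[:,2],rcond=None)[0];print(len(p),p.min(0),p.max(0),"slopes",np.degrees(np.arctan(k[:2])),"z",k@[.522,.398,1])
```

```text
t=17.78 pos [0.5296 0.2851 0.2455] q [-0.15  0.58  1.65  1.1   1.48 -0.68] travel [0.0004, -0.0004, 0.0025] dr [-0.5, -0.1, -0.1] rows 0.1 0.1
t=17.78 pos [0.5296 0.2851 0.2455] q [-0.15  0.58  1.65  1.1   1.48 -0.68] travel [-0.1409, 0.0003, 0.0661] dr [-0.5, -0.1, -0.1] rows 3.7 0.1
315 [0.48965827 0.35173545 0.16404558] [0.55146572 0.44194582 0.17816557] slopes [ 0.4456424  -0.57215911] z 0.17126504174288432
```

>>> arm_command --fingers '[1,1,1,1,1,1,1,1]' --travel '[[-0.025,0,0.012],[-0.05,0,0.023],[-0.075,0,0.035],[-0.1,0,0.047],[-0.122,0,0.057],[-0.141,0,0.066],[-0.141,0,0.066],[-0.141,0,0.066]]' --dr '[[-0.5,0,0],[-0.5,0,0],[-0.5,0,0],[-0.5,0,0],[-0.5,0,0],[-0.5,0,0],[-0.5,0,0],[-0.5,0,0]]'

```text
time: 18.5
tool_pos: [0.5289, 0.2877, 0.0902]
tool_rot: [-3.136, -1.149, 1.637]
contact_force: [-0.6, 0.2, -2.1]
opening: 0.0194
grip_force: 60.0
```

Run:
```python
from go import *
now();plan(*tool_of(M(Rz(94),[.522,.398,.006])))
```

```text
tip in tray [ 69.8 577.5  15.8] phi -0.2 yaw 89.3 F [-0.6  0.2 -2.1] grip 60.0
t=18.50 pos [0.5289 0.2877 0.0902] q [-0.14  0.83  1.73  1.16  1.33 -0.98] travel [-0.0086, 0.0001, 0.0037] dr [-0.0, -0.2, -0.1] rows 0.2 0.0
```

>>> arm_command --fingers '[1,1,1,1,1]' --travel '[[-0.003,0,0.0013],[-0.006,0,0.0026],[-0.0086,0,0.0037],[-0.0086,0,0.0037],[-0.0086,0,0.0037]]' --dr '[[0,0,0],[0,0,0],[0,0,0],[0,0,0],[0,0,0]]'

```text
time: 18.92
tool_pos: [0.5288, 0.2885, 0.0817]
tool_rot: [3.141, -1.148, 1.645]
contact_force: [0.2, -0.0, -1.8]
opening: 0.0196
grip_force: 60.0
```

Run:
```python
from go import *
now();plan(*tool_of(M(Rz(94),[.522,.398,.005])))
```

```text
tip in tray [ 69.7 578.2   7.1] phi -0.1 yaw 89.5 F [ 0.2 -0.  -1.8] grip 60.0
t=18.92 pos [0.5288 0.2885 0.0817] q [-0.14  0.85  1.73  1.16  1.33 -1.  ] travel [-0.002, 0.0002, -0.0001] dr [-0.0, -0.1, 0.0] rows 0.0 0.0
```

Down 1.5 mm more, then release.

>>> arm_command --fingers '[1,1,1]' --travel '[[-0.0015,0,0.0005],[-0.0015,0,0.0005],[-0.0015,0,0.0005]]' --dr '[[0,0,0],[0,0,0],[0,0,0]]'

```text
time: 19.17
tool_pos: [0.5289, 0.2883, 0.0803]
tool_rot: [3.141, -1.15, 1.645]
contact_force: [-0.6, -1.0, 2.6]
opening: 0.0198
grip_force: 60.0
```

>>> arm_command --fingers '[-0.3,-0.3,-0.3,-0.3,-0.3,-0.3,-0.3,-0.3]' --travel '[[0,0,0],[0,0,0],[0,0,0],[0,0,0],[0,0,0],[0,0,0],[0,0,0],[0,0,0]]' --dr '[[0,0,0],[0,0,0],[0,0,0],[0,0,0],[0,0,0],[0,0,0],[0,0,0],[0,0,0]]'

```text
time: 19.83
tool_pos: [0.5286, 0.2883, 0.0796]
tool_rot: [-3.141, -1.149, 1.643]
contact_force: [-0.1, 0.5, 0.7]
opening: 0.0597
grip_force: 0.0
```

>>> arm_command --fingers '[-0.3,-0.3,-0.3,-0.3,-0.3,-0.3]' --travel '[[0,0,-0.02],[0,0,-0.045],[0,0,-0.07],[0,0,-0.1],[0,0,-0.12],[0,0,-0.12]]' --dr '[[0,0,0],[0,0,0],[0,0,0],[0,0,0],[0,0,0],[0,0,0]]'

```text
time: 20.33
tool_pos: [0.5386, 0.1758, 0.1301]
tool_rot: [3.133, -1.147, 1.648]
contact_force: [1.0, -0.7, -0.2]
opening: 0.0596
grip_force: 0.0
```

Run:
```python
from go import *
from h import *
i=np.linalg.inv(TR);s=observe();print(s["time"],s["opening"],np.round(s["tool_pos"],3),np.round(s["contact_force"],1))
c=read_camera("scene"); c0=dict(np.load("scene0.npz"))
t=read_camera("top"); t0=dict(np.load("top0.npz"))
# turner blade pixels: compare with start, via top
for C in(t0,t):
    L=C["color"].max(2).astype(int); b=win(L<45,170,170,262,240);k=big(b)[0];m=np.zeros(b.shape,np.uint8);cv2.drawContours(m,[k],-1,1,-1)
    p=depthpts(C,np.argwhere(cv2.erode(m,np.ones((3,3))))[:,::-1]);q=p.mean(0);v=np.linalg.svd(p-q)[2][0];print("grip",cv2.boundingRect(k),q.round(4),(v*np.sign(v[1])).round(3))
    g=cv2.cvtColor(C["color"],cv2.COLOR_BGR2LAB)[...,0].astype(int);w=win((g<153)&(g>45),180,192,216,226);k=big(cv2.morphologyEx(w.astype(np.uint8),cv2.MORPH_CLOSE,np.ones((5,5))))[0];print("blade",rect(C,k,.0075))
for n,(a,b) in {"jug":((260,90),(315,142)),"bottle":((360,105),(398,142)),"beaker":((412,115),(448,148)),"done":((340,165),(384,212))}.items():
    d=cv2.absdiff(t0["color"],t["color"])[a[1]:b[1],a[0]:b[0]];print(n,"diff",d.mean().round(1),(d.max(2)>50).mean().round(3))
v,u=np.mgrid[150:300,300:450];uv=np.c_[u.ravel(),v.ravel()];d=depthpts(t,uv);D=(i@np.c_[d,np.ones(len(d))].T).T[:,:3]*1000
col=t["color"][uv[:,1],uv[:,0]][t["z_map"][uv[:,1],uv[:,0]]>0].astype(int)
k=(abs(D[:,0]+75)<70)&(abs(D[:,1])<190)&(D[:,2]>19)&(D[:,2]<40)&(col[:,1]<col[:,2]*1.1);D=D[k];f=np.linalg.lstsq(np.c_[D[:,:2],np.ones(len(D))],D[:,2],rcond=None)[0]
print("panel",np.percentile(D,[2,98],axis=0).round(0).tolist(),"slopes",np.degrees(f[:2]).round(2),"z",D[:,2].mean().round(1),np.median(col[k],axis=0))
```

```text
20.3333 0.05961057413126624 [0.539 0.176 0.13 ] [ 1.  -0.7 -0.2]
grip (221, 199, 29, 11) [0.5247 0.2828 0.0929] [-0.031  0.719 -0.694]
blade [5.246e+02 4.029e+02 1.002e+02 1.061e+02 1.000e-01]
grip (220, 198, 30, 11) [0.5265 0.2828 0.0936] [-0.052  0.726 -0.686]
blade [5.246e+02 4.029e+02 1.002e+02 1.061e+02 1.000e-01]
jug diff 1.5 0.0
bottle diff 1.9 0.0
beaker diff 1.4 0.0
done diff 33.0 0.393Traceback (most recent call last):
  File "<stdin>", line 16, in <module>
    return _quantile_unchecked(
        a, q, axis, out, overwrite_input, method, keepdims, weights)
    return _ureduce(a,
                    func=_quantile_ureduce_func,
    ...<5 lines>...
                    overwrite_input=overwrite_input,
                    method=method)
    r = func(a, **kwargs)
    result = _quantile(arr,
                       quantiles=q,
    ...<2 lines>...
                       out=out,
                       weights=wgt)
    slices_having_nans = np.isnan(arr[-1, ...])
                                  ~~~^^^^^^^^^
IndexError: index -1 is out of bounds for axis 0 with size 0
```

Run:
```python
from go import *
from h import *
i=np.linalg.inv(TR)
for n,src in(("start",dict(np.load("scene0.npz"))),("t10",dict(np.load("t10.npz"))),("now",read_camera("scene"))):
    v,u=np.mgrid[150:330,90:450];uv=np.c_[u.ravel(),v.ravel()];ok=src["z_map"][uv[:,1],uv[:,0]]>0;d=depthpts(src,uv);D=(i@np.c_[d,np.ones(len(d))].T).T[:,:3]*1000
    col=src["color"][uv[:,1],uv[:,0]][ok].astype(int);base=(abs(D[:,1])<190)&(D[:,2]>19)&(D[:,2]<32)&(col[:,1]<col[:,2]*1.1)
    for nm,xc in(("done",78),("panel",-75)):
        E=D[base&(abs(D[:,0]-xc)<70)]
        if len(E)<50: print(n,nm,"hidden",len(E));continue
        f=np.linalg.lstsq(np.c_[E[:,:2],np.ones(len(E))],E[:,2],rcond=None)[0];print(n,nm,len(E),np.percentile(E,[2,98],axis=0).round(0).tolist(),np.degrees(f[:2]).round(1),E[:,2].mean().round(1),np.median(col[base&(abs(D[:,0]-xc)<70)],axis=0))
```

```text
start done 973 [[27.0, -12.0, 20.0], [135.0, 84.0, 30.0]] [0.2 0.4] 24.5 [ 72.  97. 120.]
start panel 933 [[-131.0, -82.0, 20.0], [-15.0, 14.0, 29.0]] [0.1 0. ] 24.1 [100. 141. 173.]
t10 done 1263 [[23.0, -9.0, 20.0], [138.0, 87.0, 30.0]] [0.  0.3] 24.8 [ 52.  79. 108.]
t10 panel 1228 [[-127.0, 28.0, 20.0], [-12.0, 124.0, 30.0]] [-0.  -0.3] 24.9 [52. 76. 98.]
now done 980 [[26.0, -12.0, 20.0], [135.0, 84.0, 30.0]] [0.1 0.3] 24.6 [43. 54. 71.]
now panel 185 [[-66.0, 23.0, 20.0], [-6.0, 111.0, 30.0]] [ 0.5 -0.3] 24.3 [ 75.  91. 105.]
```

All is in place: the panel is flat and picture up, the finished print is unmoved, the turner is standing and the gripper is clear.

```bash
python3 -c "
from cell import *
print(hand_in())"
```

```text
the job is handed in; nothing more can be done
None
```

I handed the job in with the panel flat and picture up in the green tray and the turner back on its blade in the white tray; the first flip slid back and a second succeeded, the verdict was not shown, and I viewed 11 pictures, one over the limit of 10.

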